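Hang the tool tray on the forge board and stow the punch

ROBOT

A 6-joint arm with a two-finger parallel gripper is mounted at the origin on the work surface. World frame = base frame: x ahead of the robot, y to its left, z up, the work surface at z = 0. Lengths are in m, angles in degrees, forces in N, time in s.
With the tool pointing down it reaches from about 0.4 to 0.825 m from the base axis. Payload 7 kg.
Tool frame: the origin (TCP) lies midway between the tips of the shut fingers; the grasp point (between the pads) lies 19 mm behind it; x points along the fingers, z is the direction in which the jaws open and shut, and the axes are right-handed (so a half turn about x gives the same grasp; the last joint's range is limited). The gripper opens to 88 mm and grips with 3 to 60 N. Pads are 19 mm wide; open, the fingers measure 130 mm over their backs; the gripper's body (78 mm by 193 mm) begins 47 mm behind the grasp point.
Start: joints at [-50.816, 20.546, 0.682, 0, -70.136, -16.507], TCP at [0.26, -0.623, 0.227] pointing down, gripper open.
Joint ranges: [-176.03, 176.03], [-82.01, 121.73], [-58.28, 71.71], [-173.87, 95.51], [-174.79, -0.11], [-173.66, 173.66]. Speed limits (degrees/s): [136.94, 136.94, 172.46, 180, 180, 180].

INTERFACE

Orientations are given as [roll, pitch, yaw] about the fixed x, y, z axes, in that order (R = Rz(yaw) Ry(pitch) Rx(roll)).
In Python, from plant import ctrl gives the robot as it stands.
- The arm moves only by the tool servo_tool, never from a script. Its argument "motion" is a list of rows, each an object with "offset": the shift along the tool's x, y, z in m, a list of three; "roll": the turn about the tool's x in degrees; "claw": the opening, from -1 (shut) to 1 (fully open), so that 0 is half open. In form: [{"offset": [x, y, z], "roll": roll, "claw": claw}, ...]. A call has 1 to 12 rows; each row shifts and turns the commanded pose from where the row before left it, along the tool's axes as they then stand; what a row does not reach is not made up. A row lasts 1/8 s, in which the tool goes at most 62.5 mm and 10.7 degrees, less where a joint would pass 70% of its speed; a pose out of reach is approached as far as the arm can. A call is refused whole if a number of a shift passes 0.0625 or a number of a turn 10.7, either way. A call with a gripper value outside its range is refused whole. The fingers move at their own pace and stop on an object; the grip force is fixed at half the most. Time passes only in rows, so rows that do not move let the fingers close. It gives the time, the measured TCP pose, the force and the opening at its end, in the units of the state.
- ctrl.get_obs(): the state, without advancing time (a new reading comes with each control period).
- ctrl.snapshot(name): name is "scene" or "top" or "wrist"; returns a dict with "frame" (400x640x3 uint8, blue, green, red), "z_map" (400x640 float32, m along the optical axis (not along the pixel's ray), 0 where there is no reading), "mtx" (3x3 intrinsics, pixels), "k1" (the pictures are not rectified: a ray, as slopes to the right and down, at radius r is drawn at 1 + k1 r^2 times it, then the intrinsics apply), "extrinsics" (4x4, takes a point from camera to world coordinates). Camera axes: x right, y up, looking along -z (the intrinsics and any distortion apply to the point x, -y, -z); pixel columns grow to the right and rows downward; lengths in m; the calibration is good to about 2 mm. A picture is of the moment at which its call begins.
- ctrl.close_job(): hands the job in, once; it reports no verdict.
The state is a dict: "clock": time; "joint_pos": joint angles; "qvel": joint speeds; "tau": joint torques, N m; "tool_pos": TCP position; "orientation": TCP orientation; "force": force on the tool from outside, world axes, zero at the start; "moment": the same for the moment, N m; "opening": finger opening in m.
Only numpy, scipy, OpenCV 4.12 (cv2) and the standard library are available. Lean on these libraries where they do the work, as an engineer would, in place of code of your own. Each camera call takes 0.05 s, during which the arm holds its last target.

TASK

Hang the steel tool tray on the board by its two keyholes, on the pair of screws whose spacing matches them: pass the screw heads through the wide openings and slide the tray down until it is fully home and hangs level. Then put the short square-bodied steel punch into the hung tray, leaving the tray hanging, the other bench things where they are, and nothing in your grip.

Things in the scene. Friction and masses are not known exactly. Their poses are not given: they have to be found in the camera images.
- tray: Open steel tool tray, loose, about 0.45 kg, upright on the bench, 85 mm deep (x) by 180 mm wide (y). Origin: centre of its underside; z up. Floor 4 mm thick; front lip and side walls 40 mm high, 4 mm thick. At its back (+x) stands the keyhole plate, 110 mm high, 4 mm thick. A divider fin halves it; each compartment is 81 mm wide (y) by 77 mm long (x) inside.
- tray_hang (a point): Point on the back plate's outer face at (42.5, 0, 92) mm in the tray's frame; it meets the screw pair's origin when hung home. Keyholes at y = -45 and +45 mm: wide opening 21 mm wide, z = 60 to 81 mm (centre 70.5 mm, 21.5 mm below this point; lower corners cut off by 3.5 mm), then a slot 9 mm wide up to z = 95 mm.
- tray_grip (a point): Middle of the top edge of the tray's divider fin, at (-18, 0, 60) mm in the tray's frame: grip the fin from above, across y. It is 10 mm thick, 60 mm high and runs from the front lip (x = -39.5 mm) to x = +10.5 mm.
- wide_screws: The matching pair: two fixed steel screws 90 mm apart, level, in the board. Origin: on the board's front face, midway between them. x points into the board, y through both screws, z up. Shanks 6 mm diameter, 7 mm clear of the board; heads 14 mm diameter, 4 mm thick (front at x = -11 mm). The tray hung home has the same axes, with up to 3 mm slack in x and 1.5 mm in y.
- narrow_screws: The wrong pair: the same screws but 50 mm apart, elsewhere on the same board; axes and origin as for the wide pair.
- board: Upright fixed plywood tool board, 400 mm wide (y), 260 mm high, 18 mm thick. Origin: centre of its underside; its front face, where the screws are, is at x = -9 mm and faces -x.
- punch: Short steel punch, loose, 0.17 kg, lying on the bench: square body 22 x 22 mm in section for 40 mm (x = -30 to +10 mm), stepping down to 16 mm square and a 10 mm square nose that ends at x = +30 mm. Origin: centre of its underside at midlength; x along it, z up.
- punch_center (a point): Centre of the punch at midlength, 11 mm above its underside.
- drift: Bystander: round tapered steel drift standing on end, 32 mm diameter, 58 mm high. Origin: centre of its foot.
- die: Bystander: flat steel die 55 x 42 mm and 24 mm high with a ridge. Origin: centre of its underside.
- tin: Bystander: closed metal tin, 72 mm diameter, 90 mm high, standing in front of the board. Origin: centre of its foot.
- hammer: Bystander: hammer lying along its x at the edge of the work. Origin: under the middle of its length.
Mind the look-alikes: they are no part of the job. Of the things that look like the tray, the largest one is meant.

How it is judged (in metres and radians):
On the way, in this order (a step that is already met when the one before it is completed fails the run):
1. the tray hangs home on the wide pair, heads through both keyholes (x of tray_hang in the frame of wide_screws between -0.006 and 0.003 m and y of tray_hang in the frame of wide_screws between -0.005 and 0.005 m and z of tray_hang in the frame of wide_screws between -0.006 and 0.004 m and angle between tray's own z axis and vertical below 0.1 rad), for 0.2 s.
2. the punch lies in the hung tray (x of punch_center in the frame of tray between -0.04 and 0.04 m and y of punch_center in the frame of tray between -0.087 and 0.087 m and z of punch_center in the frame of tray between 0 and 0.04 m), for 0.2 s.
At the end, for the whole second after the job is handed in: The tray hangs at rest on the wide screws: hang point within 5 mm sideways and -6 to +4 mm in height of the pair's middle, back at most 6 mm off the board, within 0.1 rad of upright; the punch lies at rest inside the tray, its centre under 40 mm above the underside (all of step 1 and all of step 2 and linear speed of each of tray, punch below 0.03 m/s); the robot touches nothing.
It fails at once if a bystander (drift, die, tin or hammer) is moved more than 30 mm (distance of any of drift, die, tin, hammer from where it was at the start of the episode above 0.03 m).
It also fails if it takes over 64 s, if anything falls off the work surface, if the arm or the gripper's body presses on something with over 40 N, if the wrist force passes 120 N, or if a joint passes its speed limit or range.

## Working session

There is one attempt and no reset: what is moved stays moved. The work goes in short steps, Python scripts to look and compute and a tool call to move; the robot and the scene stay as the last step left them, time stands still between calls to the robot, and variables do not carry over. Pictures are saved under pics/ and viewed, and the job is handed in when it is done.

Besides the shell and the picture viewer there is one more tool, called after "Request:" as name(argument=value, ...), one argument or row to a line, values as JSON. servo_tool: Moves the arm, as the interface text tells. Its arguments: {"type":"object","properties":{"motion":{"type":"array"}},"required":["motion"]}

```bash
ls; mkdir -p pics; cat > h.py <<'E'
import numpy as np, cv2
from plant import ctrl
def save(n,img): cv2.imwrite(f'pics/{n}.png',img)
def pts(s):
    d=s['z_map'];K=s['mtx'];k1=s['k1'];T=np.array(s['extrinsics'])
    h,w=d.shape
    u,v=np.meshgrid(np.arange(w),np.arange(h))
    n=cv2.undistortPoints(np.stack([u,v],-1).reshape(-1,1,2).astype(np.float64),K,np.array([k1,0,0,0,0.])).reshape(h,w,2)
    P=np.stack([n[...,0]*d,-n[...,1]*d,-d],-1)
    W=P@T[:3,:3].T+T[:3,3]
    W[d<=0]=np.nan
    return W
def ray(s,u,v):
    n=cv2.undistortPoints(np.array([[[u,v]]],float),s['mtx'],np.array([s['k1'],0,0,0,0.])).reshape(2)
    T=np.array(s['extrinsics']); return T[:3,3],T[:3,:3]@np.array([n[0],-n[1],-1])
def onz(s,u,v,z):
    o,d=ray(s,u,v); return o+d*(z-o[2])/d[2]
def onplane(s,u,v,p,n):
    o,d=ray(s,u,v); return o+d*(np.dot(np.subtract(p,o),n)/np.dot(d,n))
E
python3 - <<'E'
from h import *
import pickle
S={}
for n in ['scene','top','wrist']:
    S[n]=s=ctrl.snapshot(n); save('a_'+n,s['frame']); print(n,s['k1'],s['mtx'].tolist() if hasattr(s['mtx'],'tolist') else s['mtx'],np.round(s['extrinsics'],3).tolist())
pickle.dump(S,open('a.pkl','wb'))
print(ctrl.get_obs())
E
```

```text
pics
scene -0.04641661702064053 [[484.35050787724737, 0.0, 327.15561328341266], [0.0, 484.35050787724737, 211.32541902060342], [0.0, 0.0, 1.0]] [[0.722, -0.462, 0.514, 1.197], [0.691, 0.466, -0.552, -0.766], [0.015, 0.755, 0.656, 0.915], [0.0, 0.0, 0.0, 1.0]]
top -0.08417922068785061 [[422.6178732672787, 0.0, 320.76626917760694], [0.0, 422.6178732672787, 203.25161485230953], [0.0, 0.0, 1.0]] [[-0.009, 0.984, -0.18, 0.362], [-1.0, -0.009, 0.005, -0.107], [0.003, 0.18, 0.984, 1.182], [0.0, 0.0, 0.0, 1.0]]
wrist 0.015123593192047185 [[295.05545192709155, 0.0, 321.13565984929284], [0.0, 295.05545192709155, 199.30577412027364], [0.0, 0.0, 1.0]] [[-0.385, -0.878, -0.285, 0.181], [0.923, -0.366, -0.12, -0.656], [0.001, -0.309, 0.951, 0.385], [0.0, 0.0, 0.0, 1.0]]
{'clock': 0.15, 'joint_pos': array([-5.08142566e+01,  2.05829978e+01,  6.47578174e-01, -1.29256293e-02,
       -7.01378889e+01, -1.65076960e+01]), 'qvel': array([-0.01974891, -0.17536857,  0.13626539,  0.04069868,  0.03866241,
        0.02117642]), 'tau': array([-1.17339638e-03, -5.83273566e+01,  2.93292618e+01,  7.00132772e+00,
        8.77355633e-03, -1.15846142e-04]), 'tool_pos': array([ 0.26008359, -0.62248865,  0.22584544]), 'orientation': array([  7.09637861,  89.92569083, 119.7700267 ]), 'force': array([-0.35927554, -0.52318806,  0.28012348]), 'moment': array([-0.02689755,  0.00022123,  0.01100538]), 'opening': 0.08793644444923744}
```

View pics/a_scene.png

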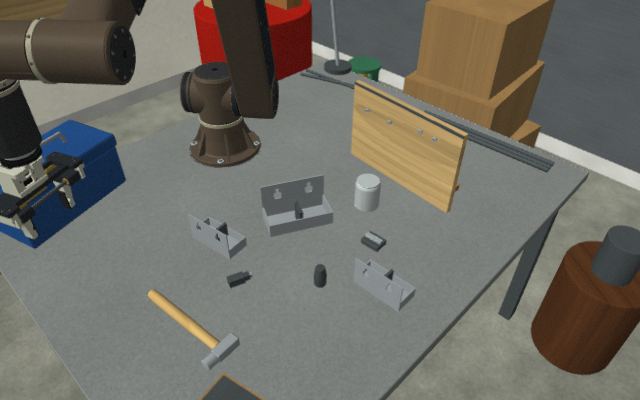

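View pics/a_top.png

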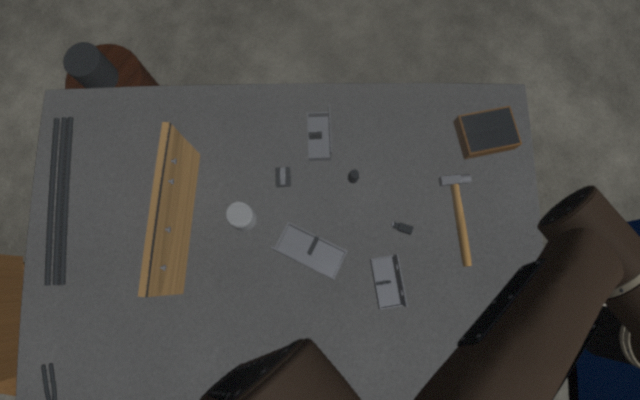

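View pics/a_wrist.png

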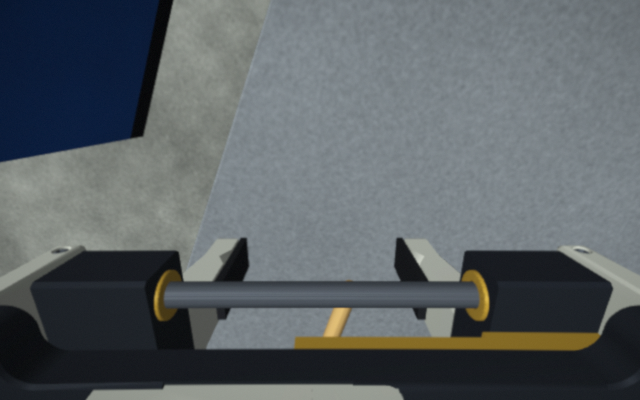

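The scene shows three tray-like things, at top-camera pixels (310,250), (388,280) and (318,135). The first looks largest. The punch is at about (403,228), and the board is on the left with four screws. Next I'll check the sizes and enlarge.

```bash
python3 - <<'E'
from h import *
import pickle
S=pickle.load(open('a.pkl','rb'))
s=S['scene'];t=S['top']
a=cv2.resize(s['frame'][70:220,340:475],None,fx=4,fy=4,interpolation=cv2.INTER_CUBIC)
save('b_board',a)
b=cv2.resize(s['frame'][165:315,180:430],None,fx=3.2,fy=3.2,interpolation=cv2.INTER_CUBIC); save('b_trays',b)
b=cv2.resize(t['frame'][95:320,260:425],None,fx=2.6,fy=2.6,interpolation=cv2.INTER_CUBIC); save('b_top',b)
W=pts(t)
for n,(u,v) in dict(tray=(310,250),t2=(388,280),t3=(318,135),punch=(403,228),drift=(353,176),die=(283,177),tin=(238,214),brd=(160,200)).items(): print(n,W[v,u].round(3))
W=pts(s)
for n,(u,v) in dict(punch=(239,279),drift=(320,275),b1=(360,150),b2=(440,180),b3=(400,105),b4=(400,165)).items(): print(n,W[v,u].round(3))
E
```

```text
tray [ 0.441 -0.083  0.061]
t2 [ 0.36  -0.289  0.048]
t3 [ 0.768 -0.107  0.037]
punch [ 0.502 -0.34   0.022]
drift [ 0.643 -0.202  0.054]
die [ 0.65  -0.007  0.022]
tin [0.534 0.104 0.094]
brd [0.544 0.256 0.244]
punch [ 0.518 -0.345  0.022]
drift [ 0.663 -0.213  0.046]
b1 [0.373 0.269 0.035]
b2 [0.689 0.24  0.098]
b3 [0.513 0.258 0.257]
b4 [0.54  0.258 0.065]
```

View pics/b_board.png

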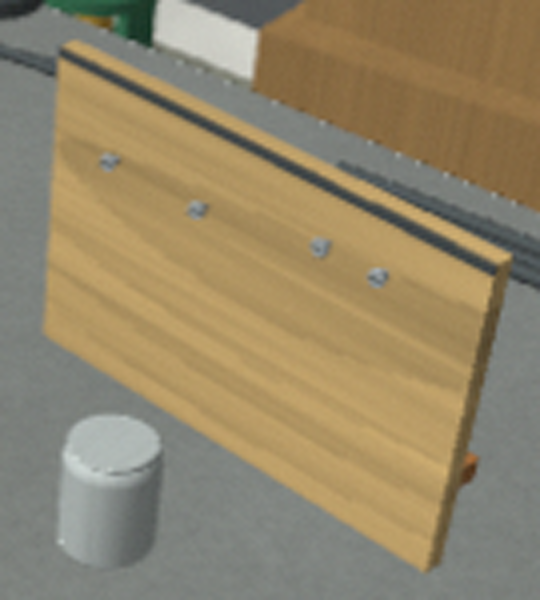

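View pics/b_trays.png

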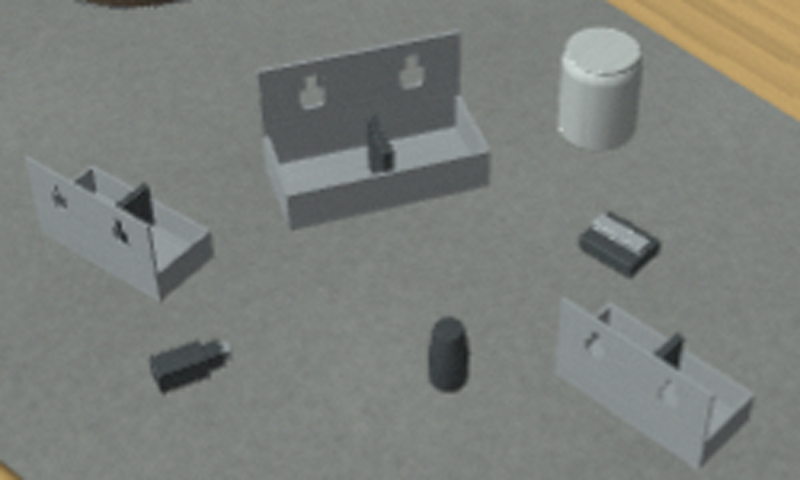

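View pics/b_top.png

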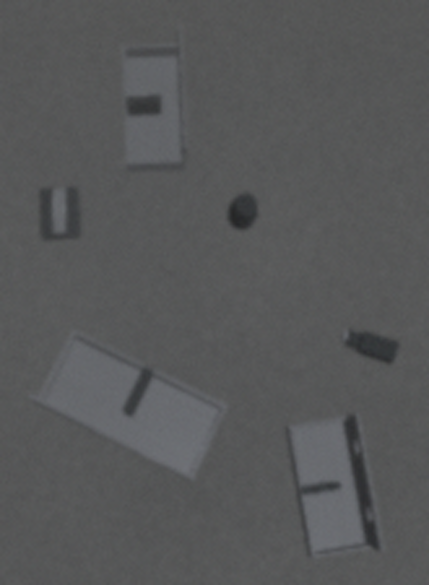

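The top-camera object at (310,250), scene (297,205), is the largest tray. The two at top (388,280) and (318,135) are smaller look-alikes. The punch is at scene (239,279), square-bodied and stepped. The round thing at scene (320,275) is the drift. The left two screws look farther apart than the right two. Next: measurements.

```bash
python3 - <<'E'
from h import *
import pickle
S=pickle.load(open('a.pkl','rb'))
s=S['scene'];t=S['top']
W=pts(s)
hsv=cv2.cvtColor(s['frame'],cv2.COLOR_BGR2HSV)
wood=((hsv[...,0]>8)&(hsv[...,0]<28)&(hsv[...,1]>70))
roi=np.zeros(wood.shape,bool); roi[75:215,345:470]=1
m=wood&roi&(W[...,1]<0.31)&(W[...,2]>0.02)&(W[...,2]<0.235)&(W[...,0]>.3)
P=W[m]; 
for i in range(4):
    c=np.median(P,0) if i==0 else P.mean(0)
    n=np.linalg.svd(P-c,full_matrices=False)[2][2]; r=(P-c)@n
    P=P[abs(r)<max(0.003,2*np.median(abs(r)))]
n=n*np.sign(n[1]); print('plane n',n,'c',c,len(P),'rms',((P-c)@n).std(),'yaw x axis',np.degrees(np.arctan2(n[1],n[0])))
print('extent',P.min(0),P.max(0))
pickle.dump((n,c),open('plane.pkl','wb'))
hd=~wood&roi; g=np.zeros_like(hd); g[100:145,355:445]=1
hd&=g
k,l,st,ce=cv2.connectedComponentsWithStats(hd.astype(np.uint8))
for i in range(1,k):
    if 5<st[i,4]<120:
        u,v=ce[i]; print(st[i],ce[i].round(1),'depth',np.nanmedian(W[l==i],0).round(4),'off',np.round((np.nanmedian(W[l==i],0)-c)@n,4),'ray', onplane(s,u,v,c-0.009*n,n).round(4))
E
```

```text
plane n [0.08496636 0.99638192 0.0019454 ] c [0.54806141 0.25463529 0.13227485] 5505 rms 0.0014578373448349462 yaw x axis 85.1259001176144
extent [0.33041281 0.23647822 0.0200098 ] [0.73198167 0.27505912 0.2349703 ]
[365 108   5   5  18] [366.8 109.9] depth [0.3955 0.2598 0.1929] off -0.0077 ray [0.3965 0.2584 0.195 ]
[387 120   5   5  18] [388.8 121.9] depth [0.4865 0.2503 0.1944] off -0.0094 ray [0.4864 0.2507 0.1947]
[417 129   6   5  21] [419.6 131.1] depth [0.6001 0.2404 0.2167] off -0.0096 ray [0.5984 0.2411 0.217 ]
[432 137   5   5  22] [434.1 138.9] depth [0.6472 0.2376 0.216 ] off -0.0084 ray [0.6489 0.2368 0.2169]
```

The left pair is 90.2 mm apart and the right pair 50.7 mm, so the left pair (scene 367,110 and 389,122) is the wide one. It sits at z ≈ 0.195, with the board normal at 85.1° yaw. Next are the tray and punch poses.

```bash
python3 - <<'E'
from h import *
import pickle
S=pickle.load(open('a.pkl','rb'))
for nm in ['scene','top']:
    s=S[nm];W=pts(s);ok=np.isfinite(W[...,2])
    bench=W[ok&(abs(W[...,2])<.01)&(W[...,0]>.35)&(W[...,0]<.8)&(abs(W[...,1]+.1)<.3)]; print(nm,'bench z',bench[:,2].mean(),bench[:,2].std())
    # tray region
    c=np.array([.46,-.09])
    R=np.hypot(W[...,0]-c[0],W[...,1]-c[1])<.125
    P=W[ok&R&(W[...,2]>.008)]
    print(len(P))
    pl=P[(P[:,2]>.066)]
    if len(pl)>20:
        q=pl[:,:2]; m=q.mean(0); d=np.linalg.svd(q-m,full_matrices=False)[2][0]; d*=np.sign(d[0]+1e-9)
        a=(q-m)@d
        print(' plate n',len(pl),'mean',pl.mean(0).round(4),'dir',np.degrees(np.arctan2(d[1],d[0])).round(2),'ext',a.min(),a.max(),'zmax',pl[:,2].max(), 'perp std',((q-m)@np.array([-d[1],d[0]])).std(),'mid',(m+d*(a.min()+a.max())/2).round(4))
    q=P[:,:2].astype(np.float32)
    print(' all rect',cv2.minAreaRect(q))
    # fin : dark
    g=cv2.cvtColor(s['frame'],cv2.COLOR_BGR2GRAY)
    f=ok&R&(W[...,2]>.05)&(W[...,2]<.066)
    fp=W[f]; print(' z .05-.066',len(fp),fp.mean(0).round(4) if len(fp) else '')
    # punch
    R=np.hypot(W[...,0]-.505,W[...,1]+.342)<.05
    k=ok&R&(W[...,2]>.006)
    fp=W[k]; 
    print(' punch',len(fp),fp.mean(0).round(4),fp.max(0).round(3),cv2.minAreaRect(fp[:,:2].astype(np.float32)))
E
```

```text
scene bench z 0.0004466473749987398 0.0021518057355554643
2573
 plate n 773 mean [ 0.4107 -0.0659  0.0912] dir 63.06 ext -0.0886704931655982 0.09149526230495669 zmax 0.11483897484255401 perp std 0.0021248515204145163 mid [ 0.4114 -0.0647]
 all rect ((0.4470132291316986, -0.0821337029337883), (0.18166999518871307, 0.09342462569475174), 62.77910232543945)
 z .05-.066 331 [ 0.4211 -0.0706  0.058 ]
 punch 248 [ 0.5113 -0.3415  0.0177] [ 0.526 -0.308  0.026] ((0.5089804530143738, -0.3373008966445923), (0.06061023101210594, 0.02586277388036251), 71.82302856445312)
top bench z 0.0005393496138184619 0.0025247673174922424
591
 plate n 129 mean [ 0.4055 -0.0647  0.1098] dir 63.17 ext -0.08875623658797371 0.08973684673977642 zmax 0.11389716533584382 perp std 0.003527651279775052 mid [ 0.4058 -0.0643]
 all rect ((0.4422473609447479, -0.08195678144693375), (0.18043023347854614, 0.08545643091201782), 63.1216926574707)
 z .05-.066 92 [ 0.4429 -0.0883  0.0589]
 punch 173 [ 0.5038 -0.3399  0.0198] [ 0.538 -0.298  0.027] ((0.5143336057662964, -0.3343164324760437), (0.07156243175268173, 0.05256111919879913), 84.90306091308594)
```

```bash
cat >> h.py <<'E'
from scipy.spatial.transform import Rotation as Ro
def st():
    o=ctrl.get_obs(); R=Ro.from_euler('xyz',o['orientation'],degrees=True).as_matrix()
    return o,np.array(o['tool_pos']),R
def plan(x,y,z,yaw):
    "yaw = world angle of tool z; print roll total, and shift in tool axes AFTER roll"
    o,p,R=st(); cy=np.degrees(np.arctan2(R[1,2],R[0,2]))
    d=(yaw-cy+180)%360-180
    R2=R@Ro.from_euler('x',-d,degrees=True).as_matrix()
    print('t',round(o['clock'],2),'p',p.round(4),'yaw',cy.round(2),'tilt',np.degrees(np.arccos(-R[2,0])).round(2),'J',np.round(o['joint_pos'],1),'open',round(o['opening'],4),'F',np.round(o['force'],1),'M',np.round(o['moment'],2))
    print('roll',-d,'shift after',(R2.T@(np.array([x,y,z])-p)).round(4),'before',(R.T@(np.array([x,y,z])-p)).round(4))
E
python3 -c "
from h import *
plan(.46,-.09,.27,-116.9)"
```

```text
t 0.15 p [ 0.2601 -0.6225  0.2258] yaw 112.67 tilt 0.07 J [-50.8  20.6   0.6  -0.  -70.1 -16.5] open 0.0879 F [-0.4 -0.5  0.3] M [-0.03  0.    0.01]
roll -130.42635782551065 shift after [-0.0437 -0.0627 -0.5654] before [-0.0437 -0.3897  0.4143]
```

Request:
servo_tool(
  motion=[
    {"offset": [-0.02,0,0],"roll": -8,"claw": 1},
    {"offset": [-0.02,0,0],"roll": -10,"claw": 1},
    {"offset": [-0.02,0,0],"roll": -10,"claw": 1},
  ],
)

```text
clock: 0.52
tool_pos: [0.2601, -0.6226, 0.2867]
orientation: [-21.7, 90.0, 119.3]
force: [-0.1, 0.1, -0.5]
opening: 0.0879
```

```bash
python3 -c "
from h import *
plan(.46,-.09,.27,-116.9)"
```

```text
t 0.53 p [ 0.2601 -0.6226  0.2867] yaw 141.0 tilt 0.05 J [-50.8  18.9   6.1  -0.  -77.2  11.8] open 0.0879 F [-0.1  0.1 -0.5] M [ 0.03  0.02 -0.01]
roll -102.09530417560262 shift after [ 0.017  -0.0627 -0.5654] before [ 0.017  -0.5397  0.1798]
```

Request:
servo_tool(
  motion=[
    {"offset": [0,0,0],"roll": -10.2,"claw": 1},
    {"offset": [0,0,0],"roll": -10.2,"claw": 1},
    {"offset": [0,0,0],"roll": -10.2,"claw": 1},
    {"offset": [0,0,0],"roll": -10.2,"claw": 1},
    {"offset": [0,0,0],"roll": -10.2,"claw": 1},
    {"offset": [0,0,0],"roll": -10.2,"claw": 1},
    {"offset": [0,0,0],"roll": -10.2,"claw": 1},
    {"offset": [0,0,0],"roll": -10.2,"claw": 1},
    {"offset": [0,0,0],"roll": -10.2,"claw": 1},
    {"offset": [0,0,0],"roll": -10.2,"claw": 1},
  ],
)

```text
clock: 1.78
tool_pos: [0.2601, -0.6226, 0.2861]
orientation: [-125.8, 90.0, 117.2]
force: [1.0, 0.3, -0.2]
opening: 0.0878
```

Request:
servo_tool(
  motion=[
    {"offset": [0,-0.003,-0.023],"roll": 0,"claw": 1},
    {"offset": [0,-0.005,-0.045],"roll": 0,"claw": 1},
    {"offset": [0,-0.005,-0.05],"roll": 0,"claw": 1},
    {"offset": [0,-0.006,-0.05],"roll": 0,"claw": 1},
    {"offset": [0,-0.006,-0.05],"roll": 0,"claw": 1},
    {"offset": [0,-0.006,-0.05],"roll": 0,"claw": 1},
    {"offset": [0,-0.006,-0.05],"roll": 0,"claw": 1},
    {"offset": [0,-0.006,-0.05],"roll": 0,"claw": 1},
    {"offset": [0,-0.006,-0.05],"roll": 0,"claw": 1},
    {"offset": [0,-0.005,-0.05],"roll": 0,"claw": 1},
    {"offset": [0,-0.005,-0.05],"roll": 0,"claw": 1},
    {"offset": [0,-0.004,-0.045],"roll": 0,"claw": 1},
  ],
)

```text
clock: 3.28
tool_pos: [0.4629, -0.0919, 0.2867]
orientation: [146.2, 90.0, 28.9]
force: [0.4, -0.0, -0.0]
opening: 0.0878
```

```bash
python3 - <<'E'
from h import *
import pickle
plan(.46,-.09,.27,-116.9)
S={n:ctrl.snapshot(n) for n in ['wrist']}
save('c_wrist',S['wrist']['frame']); pickle.dump(S,open('c.pkl','wb'))
E
```

```text
t 3.27 p [ 0.4629 -0.0919  0.2867] yaw -117.29 tilt 0.02 J [ 12.7  -1.2 -18.2  -0.  -73.   50. ] open 0.0878 F [ 0.4 -0.  -0. ] M [-0.09  0.01 -0.04]
roll -0.38929209065784676 shift after [ 0.0167 -0.0034 -0.0004] before [ 0.0167 -0.0034 -0.0004]
```

View pics/c_wrist.png

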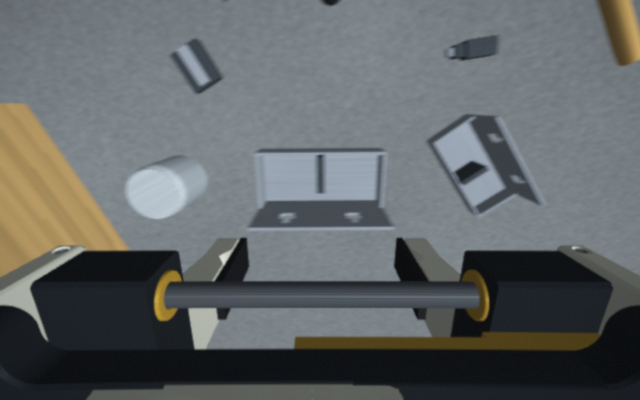

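The wrist view shows the tray near (320,185): fin top at (320,173), and keyhole plate along the bottom edge from (250,228) to (393,228). I'll compute the rays.

```bash
python3 - <<'E'
from h import *
import pickle
s=pickle.load(open('c.pkl','rb'))['wrist']
T=np.array(s['extrinsics']); print(T.round(3)); o,p,R=st(); print('cam in tool',(R.T@(T[:3,3]-p)).round(4))
save('c_crop',cv2.resize(s['frame'][135:240,235:410],None,fx=4.5,fy=4.5,interpolation=cv2.INTER_CUBIC))
W=pts(s);ok=np.isfinite(W[...,2])
R_=np.hypot(W[...,0]-.444,W[...,1]+.082)<.12
b=W[ok&(np.hypot(W[...,0]-.47,W[...,1]+.1)<.25)&(abs(W[...,2])<.008)];print('bench',b[:,2].mean(),b[:,2].std())
P=W[ok&R_&(W[...,2]>.1)&(W[...,2]<.12)]
q=P[:,:2];m=q.mean(0);d=np.linalg.svd(q-m,full_matrices=False)[2][0];a=(q-m)@d;print('plate top',len(P),P.mean(0),np.degrees(np.arctan2(d[1],d[0])),a.min(),a.max(),'mid',m+d*(a.max()+a.min())/2)
g=np.zeros(ok.shape,bool);g[155:192,313:329]=1
P=W[ok&g&(W[...,2]>.052)&(W[...,2]<.07)];vs,us=np.where(ok&g&(W[...,2]>.052)&(W[...,2]<.07));print('fin',len(P),P.mean(0),us.min(),us.max(),vs.min(),vs.max(),us.mean())
q=P[:,:2];m=q.mean(0);d=np.linalg.svd(q-m,full_matrices=False)[2][0];a=(q-m)@d;print('mid',m+d*(a.max()+a.min())/2,a.min(),a.max(),np.degrees(np.arctan2(d[1],d[0])))
E
```

```text
[[-0.459  0.845  0.277  0.537]
 [-0.889 -0.436 -0.142 -0.131]
 [ 0.001 -0.311  0.95   0.446]
 [ 0.     0.     0.     1.   ]]
cam in tool [-0.1593  0.0838  0.0042]
bench 0.0014219106289433273 0.0014920658422009454
plate top 936 [ 0.40584029 -0.06758105  0.10819151] -116.88601964189075 -0.09075111805322754 0.08938845256304548 mid [ 0.4061484  -0.06697336]
fin 270 [ 0.45681268 -0.09249113  0.06096015] 319 326 156 191 322.7148148148148
mid [ 0.45555256 -0.09187874] -0.022304355327261514 0.025106460175820532 154.08145859286387
```

View pics/c_crop.png

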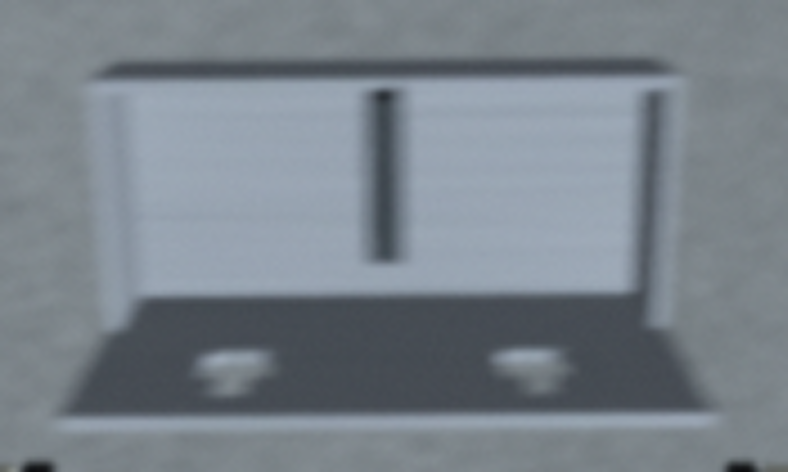

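```bash
python3 - <<'E'
from h import *
import pickle
s=pickle.load(open('c.pkl','rb'))['wrist']
for u,v in [(320.2,155),(320.2,193)]: print(onz(s,u,v,.06).round(4))
plan(.4591,-.0926,.03,-116.8)
E
```

```text
[ 0.4797 -0.1005  0.06  ]
[ 0.4334 -0.0766  0.06  ]
t 3.33 p [ 0.4647 -0.089   0.2865] yaw -117.24 tilt 0.08 J [ 13.   -1.1 -18.1  -0.  -72.9  49.7] open 0.0876 F [2.  2.6 0.4] M [ 0.46 -0.24  0.08]
roll -0.4436665597831393 shift after [ 0.2564 -0.0035  0.0061] before [ 0.2564 -0.0034  0.0061]
```

Request:
servo_tool(
  motion=[
    {"offset": [0.01,-0.0035,0.0055],"roll": -0.4,"claw": 1},
    {"offset": [0.03,0,0],"roll": 0,"claw": 1},
    {"offset": [0.04,0,0],"roll": 0,"claw": 1},
    {"offset": [0.04,0,0],"roll": 0,"claw": 1},
    {"offset": [0.04,0,0],"roll": 0,"claw": 1},
    {"offset": [0.035,0,0],"roll": 0,"claw": 1},
    {"offset": [0.025,0,0],"roll": 0,"claw": 1},
    {"offset": [0.015,0,0],"roll": 0,"claw": 1},
  ],
)

```text
clock: 4.32
tool_pos: [0.4552, -0.0982, 0.0499]
orientation: [-54.9, 89.9, -171.9]
force: [-0.6, 0.3, -0.4]
opening: 0.0876
```

```bash
python3 - <<'E'
from h import *
import pickle
plan(.4592,-.0919,.03,-116.8)
s=ctrl.snapshot('wrist'); save('d_wrist',s['frame'])
E
```

```text
t 4.33 p [ 0.4552 -0.0982  0.0499] yaw -117.0 tilt 0.15 J [ 12.1  12.6 -38.   -0.  -39.6  50.9] open 0.0876 F [-0.6  0.3 -0.4] M [-0.07  0.09  0.05]
roll -0.19804087789069058 shift after [ 0.0198  0.0008 -0.0075] before [ 0.0198  0.0008 -0.0075]
```

View pics/d_wrist.png

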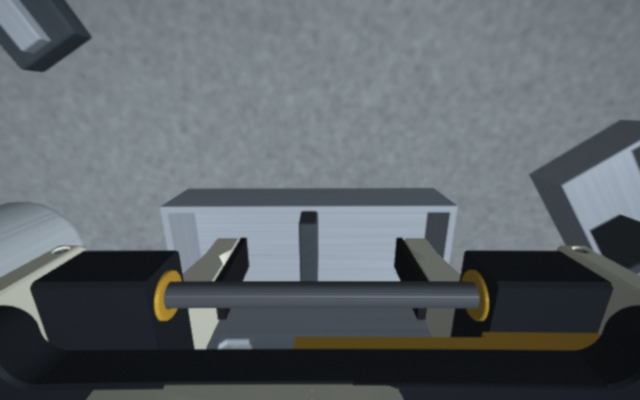

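The fin is at u≈309 and the pad centre at u≈321, so I need to shift about 7 mm along −z, which agrees with the plan.

Request:
servo_tool(
  motion=[
    {"offset": [0.0,0.0005,-0.007],"roll": -0.2,"claw": 1},
    {"offset": [0.01,0,0],"roll": 0,"claw": 1},
    {"offset": [0.009,0,0],"roll": 0,"claw": 1},
    {"offset": [0,0,0],"roll": 0,"claw": 1},
  ],
)

```text
clock: 4.88
tool_pos: [0.46, -0.0911, 0.0319]
orientation: [-55.1, 89.9, -171.8]
force: [-1.0, 0.3, -0.9]
opening: 0.0878
```

```bash
python3 - <<'E'
from h import *
import pickle
plan(.4592,-.0919,.03,-116.8)
s=ctrl.snapshot('wrist'); save('e_wrist',s['frame'])
plan(.4592,-.0919,.03,-116.8)
E
```

```text
t 4.88 p [ 0.46   -0.0911  0.0319] yaw -116.73 tilt 0.08 J [ 12.9  14.5 -38.7  -0.  -36.9  50.3] open 0.0878 F [-1.   0.3 -0.9] M [-0.05  0.19  0.03]
roll 0.07305790044290461 shift after [ 0.0019 -0.0003  0.0011] before [ 0.0019 -0.0003  0.0011]
t 4.92 p [ 0.4603 -0.091   0.0323] yaw -116.72 tilt 0.05 J [ 12.9  14.5 -38.7   0.  -36.9  50.3] open 0.0879 F [-0.1  1.1  0.6] M [-0.1   0.12 -0.02]
roll 0.08173834825342396 shift after [ 0.0023 -0.0006  0.0013] before [ 0.0023 -0.0006  0.0013]
```

View pics/e_wrist.png

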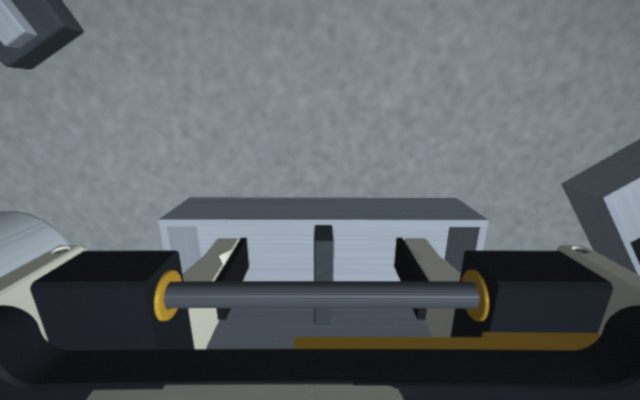

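The fin at u≈323 is now centred between the pads, so I close on it.

Request:
servo_tool(
  motion=[
    {"offset": [0.001,0,0.001],"roll": 0,"claw": 0.2},
    {"offset": [0,0,0],"roll": 0,"claw": -0.4},
    {"offset": [0,0,0],"roll": 0,"claw": -1},
    {"offset": [0,0,0],"roll": 0,"claw": -1},
    {"offset": [0,0,0],"roll": 0,"claw": -1},
    {"offset": [0,0,0],"roll": 0,"claw": -1},
  ],
)

```text
clock: 5.68
tool_pos: [0.4602, -0.0919, 0.0316]
orientation: [139.6, 90.0, 22.9]
force: [0.6, 0.0, 0.9]
opening: 0.0332
```

```bash
python3 - <<'E'
from h import *
plan(.4592,-.0919,.03,-116.8)
E
```

```text
t 5.67 p [ 0.4602 -0.0919  0.0316] yaw -116.72 tilt 0.0 J [ 12.8  14.5 -38.7  -0.  -36.7  50.4] open 0.0332 F [0.6 0.  0.9] M [-0.01  0.11  0.01]
roll 0.07574868849735594 shift after [ 0.0016 -0.0009  0.0005] before [ 0.0016 -0.0009  0.0005]
```

Still closing (33 mm).

Request:
servo_tool(
  motion=[
    {"offset": [0,0,0],"roll": 0,"claw": -1},
    {"offset": [0,0,0],"roll": 0,"claw": -1},
    {"offset": [0,0,0],"roll": 0,"claw": -1},
    {"offset": [0,0,0],"roll": 0,"claw": -1},
  ],
)

```text
clock: 6.18
tool_pos: [0.4602, -0.0919, 0.0316]
orientation: [-8.4, 90.0, -125.1]
force: [0.4, -0.4, 0.2]
opening: 0.0099
```

```bash
python3 - <<'E'
from h import *
plan(.4592,-.0919,.03,-116.8)
E
```

```text
t 6.17 p [ 0.4602 -0.0919  0.0316] yaw -116.72 tilt 0.0 J [ 12.8  14.5 -38.7   0.  -36.7  50.4] open 0.0099 F [ 0.4 -0.4  0.2] M [-0.27  0.18  0.02]
roll 0.07657355437930846 shift after [ 0.0016 -0.0009  0.0004] before [ 0.0016 -0.0009  0.0004]
```

Gripped, with an opening of 9.9 mm matching the 10 mm fin. Next I lift, turn and bring the tray in front of the board.

Request:
servo_tool(
  motion=[
    {"offset": [-0.01,0,0],"roll": 0,"claw": -1},
    {"offset": [-0.025,0,0],"roll": 0,"claw": -1},
    {"offset": [-0.03,0,0],"roll": 0,"claw": -1},
    {"offset": [-0.035,0,0],"roll": 3,"claw": -1},
    {"offset": [-0.03,0,0],"roll": 6,"claw": -1},
    {"offset": [-0.03,0,0],"roll": 9,"claw": -1},
    {"offset": [-0.01,0,0],"roll": 9,"claw": -1},
    {"offset": [0,0,0],"roll": 9,"claw": -1},
    {"offset": [0,0,0],"roll": 9,"claw": -1},
    {"offset": [0,0,0],"roll": 9,"claw": -1},
    {"offset": [0,0,0],"roll": 9,"claw": -1},
    {"offset": [0,0,0],"roll": 5.2,"claw": -1},
  ],
)

```text
clock: 7.68
tool_pos: [0.4594, -0.0918, 0.2016]
orientation: [-14.4, 89.9, 160.4]
force: [0.4, 0.9, -4.2]
opening: 0.01
```

```bash
python3 - <<'E'
from h import *
plan(.4335,.15,.19,175.1)
E
```

```text
t 7.67 p [ 0.4594 -0.0918  0.2016] yaw 174.84 tilt 0.06 J [ 12.8   1.9 -26.5  -0.  -61.7 -18. ] open 0.01 F [ 0.4  0.9 -4.2] M [-0.09  0.13 -0.01]
roll -0.2602601562786049 shift after [ 0.0117 -0.2387  0.0464] before [ 0.0117 -0.2385  0.0475]
```

Request:
servo_tool(
  motion=[
    {"offset": [0,-0.014,0.003],"roll": -0.2,"claw": -1},
    {"offset": [0,-0.025,0.005],"roll": 0,"claw": -1},
    {"offset": [0,-0.03,0.006],"roll": 0,"claw": -1},
    {"offset": [0,-0.03,0.006],"roll": 0,"claw": -1},
    {"offset": [0.002,-0.03,0.006],"roll": 0,"claw": -1},
    {"offset": [0.002,-0.03,0.006],"roll": 0,"claw": -1},
    {"offset": [0.004,-0.03,0.006],"roll": 0,"claw": -1},
    {"offset": [0.003,-0.03,0.005],"roll": 0,"claw": -1},
    {"offset": [0,-0.02,0.003],"roll": 0,"claw": -1},
    {"offset": [0,0,0],"roll": 0,"claw": -1},
    {"offset": [0,0,0],"roll": 0,"claw": -1},
  ],
)

```text
clock: 9.05
tool_pos: [0.4335, 0.15, 0.1905]
orientation: [26.1, 90.0, -158.6]
force: [-0.4, -0.4, -4.4]
opening: 0.0098
```

```bash
python3 - <<'E'
from h import *
import pickle
plan(.4335,.15,.19,175.1)
S={n:ctrl.snapshot(n) for n in ['scene','top']}
pickle.dump(S,open('f.pkl','wb'))
s=S['scene'];t=S['top']
save('f_scene',cv2.resize(s['frame'][70:220,320:480],None,fx=4,fy=4,interpolation=cv2.INTER_CUBIC))
save('f_top',cv2.resize(t['frame'][100:320,130:330],None,fx=2.7,fy=2.7,interpolation=cv2.INTER_CUBIC))
plan(.4335,.15,.19,175.1)
E
```

```text
t 9.05 p [0.4335 0.15   0.1905] yaw 175.37 tilt 0.03 J [ 43.8   1.5 -28.5  -0.  -60.1 -48.4] open 0.0098 F [-0.4 -0.4 -4.4] M [-0.2   0.11 -0.05]
roll 0.26526604880262994 shift after [ 0.0005  0.     -0.    ] before [ 0.0005  0.     -0.    ]
t 9.15 p [0.4338 0.1496 0.1906] yaw 175.28 tilt 0.02 J [ 43.7   1.5 -28.5  -0.  -60.  -48.4] open 0.0101 F [-0.2 -0.2 -4.2] M [-0.08  0.08  0.03]
roll 0.18493137732113496 shift after [ 0.0006 -0.0003  0.0003] before [ 0.0006 -0.0003  0.0003]
```

View pics/f_scene.png

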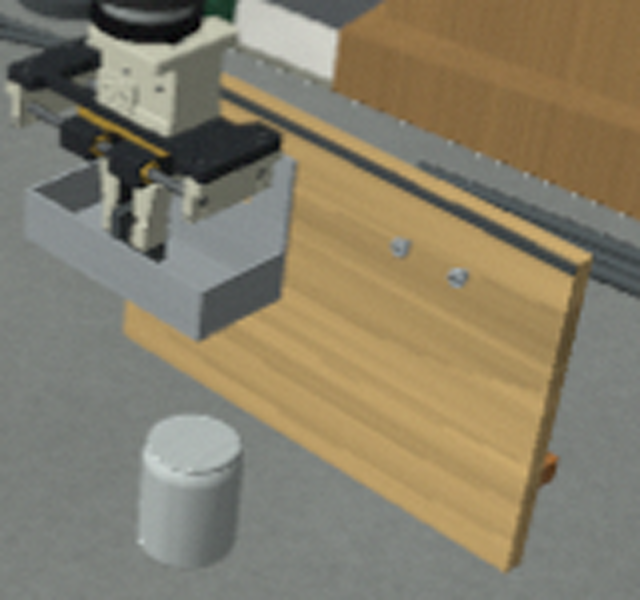

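View pics/f_top.png

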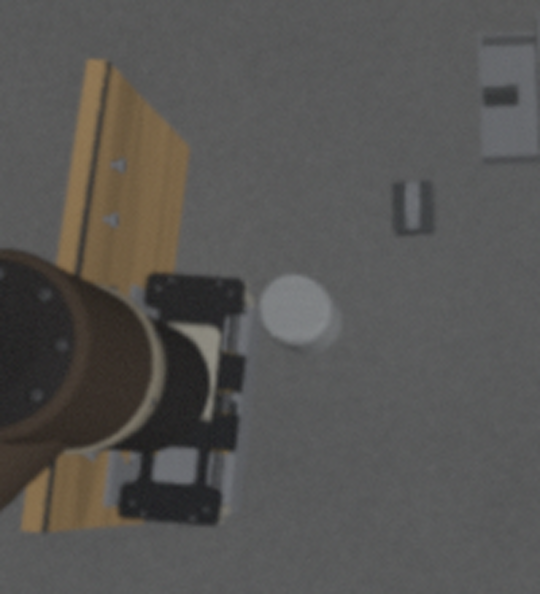

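The tray is held clear of the board, in front of the wide pair. The gripper hides the keyholes, so I'll project the tray corners expected from the tool pose into the scene view to find the camera bias.

```bash
cat >> h.py <<'E'
def proj(s,X):
    T=np.array(s['extrinsics']); C=(np.atleast_2d(X)-T[:3,3])@T[:3,:3]; C=C*[1,-1,-1]
    return cv2.projectPoints(C.reshape(-1,1,3),np.zeros(3),np.zeros(3),s['mtx'],np.array([s['k1'],0,0,0,0.]))[0].reshape(-1,2)
def trayw(P,gx=-0.019,gz=0.0316):
    "tray-frame points to world from the measured tool pose"
    o,p,R=st(); a=np.arctan2(R[1,2],R[0,2])-np.pi/2
    Rz=Ro.from_euler('z',a).as_matrix(); O=p-Rz@np.array([gx,0,gz]); return O+np.atleast_2d(P)@Rz.T
E
python3 - <<'E'
from h import *
import pickle
S=pickle.load(open('f.pkl','rb'))
Q=np.array([[-42.5,-90,0],[-42.5,-90,40],[-42.5,90,40],[-42.5,90,0],[42.5,-90,110],[42.5,-90,0],[38.5,-90,40]])/1000
w=trayw(Q)
s=S['scene'];p=proj(s,w);print(p.round(1))
x0,y0,f=320,95,8
im=cv2.resize(s['frame'][y0:y0+65,x0:x0+80],None,fx=f,fy=f,interpolation=cv2.INTER_CUBIC)
for u,v in p:
    cv2.drawMarker(im,(int((u-x0+.5)*f),int((v-y0+.5)*f)),(0,0,255),cv2.MARKER_CROSS,16,1)
save('g_scene',im)
E
```

```text
[[367.9 155.3]
 [368.9 143. ]
 [324.9 117.1]
 [324.7 129. ]
 [392.9 110. ]
 [389.  144.4]
 [389.4 132.8]]
```

View pics/g_scene.png

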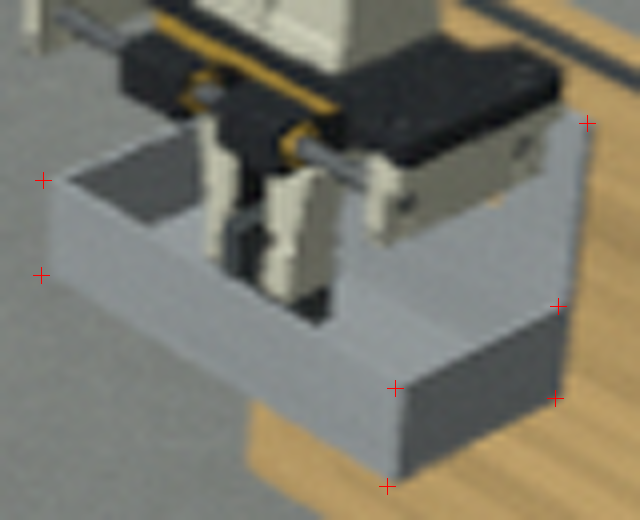

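Everything measured from the scene camera appears about 1.1 px right and 0.3 px above the prediction, a bias of about 2.7 mm. I'll remeasure the screws with that correction and cross-check with the top camera.

```bash
python3 - <<'E'
from h import *
import pickle
S=pickle.load(open('a.pkl','rb')); n,c=pickle.load(open('plane.pkl','rb'))
s=S['scene'];t=S['top']
a=[]
for u,v in [(366.8,109.9),(388.8,121.9)]:
    for du,dv in [(0,0),(-1.1,.25)]:
        print((u,v),du,onplane(s,u+du,v+dv,c-.009*n,n).round(4))
hsv=cv2.cvtColor(t['frame'],cv2.COLOR_BGR2HSV)
x0,y0,f=135,115,4
im=cv2.resize(t['frame'][y0:y0+190,x0:x0+75],None,fx=f,fy=3.1,interpolation=cv2.INTER_CUBIC)
save('h_top',cv2.convertScaleAbs(im,alpha=1.7))
W=pts(t)
wood=((hsv[...,0]>8)&(hsv[...,0]<30)&(hsv[...,1]>60))
roi=np.zeros(wood.shape,bool); roi[150:280,155:180]=1
k,l,st_,ce=cv2.connectedComponentsWithStats((~wood&roi).astype(np.uint8))
for i in range(1,k):
    if 3<st_[i,4]<120: print(st_[i],ce[i].round(1),np.nanmedian(W[l==i],0).round(4),onz(t,*ce[i],.197).round(4))
# board top front edge & front plane from top depth
m=wood&(W[...,2]>.02)&(W[...,2]<.23)&(W[...,1]>.2)&(W[...,1]<.32)
P=W[m];print(len(P),'plane resid vs scene plane',np.median((P-c)@n),((P-c)@n).std())
E
```

```text
(366.8, 109.9) 0 [0.3966 0.2584 0.1952]
(366.8, 109.9) -1.1 [0.3922 0.2588 0.1924]
(388.8, 121.9) 0 [0.4864 0.2507 0.1949]
(388.8, 121.9) -1.1 [0.4824 0.2511 0.1922]
[155 150   3  16  28] [155.5 155.7] [7.265e-01 3.720e-01 6.000e-04] [0.664  0.2923 0.197 ]
[171 158   6   6  25] [173.9 160.6] [0.6455 0.2365 0.2178] [0.6508 0.2455 0.197 ]
[168 179   6   5  23] [171. 181.] [0.5946 0.2407 0.2181] [0.5998 0.2497 0.197 ]
[165 227   6   6  27] [167.9 229.3] [0.4828 0.2508 0.1964] [0.4823 0.2508 0.197 ]
[160 265   6   6  26] [163.  267.3] [0.3936 0.257  0.196 ] [0.3929 0.258  0.197 ]
4366 plane resid vs scene plane -0.0012262318878624233 0.0012488851489939213
```

View pics/h_top.png

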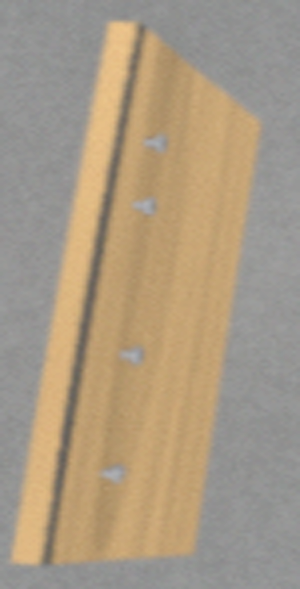

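The top camera and the corrected scene camera agree: pair middle at x ≈ 0.438, z ≈ 0.1935. I'll go to the entry height and the corrected lateral position, then approach.

Request:
servo_tool(
  motion=[
    {"offset": [0.01,0,0.002],"roll": 0.1,"claw": -1},
    {"offset": [0.014,0,0.0025],"roll": 0,"claw": -1},
    {"offset": [0.012,0,0],"roll": 0,"claw": -1},
    {"offset": [0,-0.012,0],"roll": 0,"claw": -1},
    {"offset": [0,-0.013,0],"roll": 0,"claw": -1},
    {"offset": [0,-0.008,0],"roll": 0,"claw": -1},
    {"offset": [0,0,0],"roll": 0,"claw": -1},
    {"offset": [0,0,0],"roll": 0,"claw": -1},
  ],
)

```text
clock: 10.15
tool_pos: [0.4322, 0.1834, 0.1546]
orientation: [33.2, 90.0, -151.6]
force: [-0.9, 0.8, -4.6]
opening: 0.0098
```

```bash
cat >> h.py <<'E'
def rel(mid=(.438,.2548),zs=.1935,yawb=85.2,gx=-.019,gz=.0316):
    "tray_hang in wide_screws frame, mm, and the tool state"
    o,p,R=st(); a=np.radians(yawb); n=np.array([np.cos(a),np.sin(a),0]); l=np.array([-n[1],n[0],0])
    O=np.array([mid[0],mid[1],zs])+.009*n
    H=trayw(np.array([[.0425,0,.092]]),gx,gz)[0]-O
    print('t',round(o['clock'],2),'tcp',p.round(4),'yaw',np.degrees(np.arctan2(R[1,2],R[0,2])).round(2),'hang rel mm',np.round([H@n*1e3,H@l*1e3,H[2]*1e3],1),'F(n,l,z)',np.round([np.dot(o['force'],n),np.dot(o['force'],l),o['force'][2]],1),'M',np.round(o['moment'],2),'open',round(o['opening'],4))
E
python3 - <<'E'
from h import *
import pickle
rel()
S={n:ctrl.snapshot(n) for n in ['scene','top']}
pickle.dump(S,open('i.pkl','wb'))
s=S['scene'];x0,y0,f=325,85,8
im=cv2.resize(s['frame'][y0:y0+75,x0:x0+90],None,fx=f,fy=f,interpolation=cv2.INTER_CUBIC); save('i_scene',im)
rel()
E
```

```text
t 10.15 tcp [0.4322 0.1834 0.1546] yaw 175.19 hang rel mm [-19.2  -0.2  21.5] F(n,l,z) [ 0.7  1.  -4.6] M [-0.1   0.09  0.03] open 0.0098
t 10.25 tcp [0.4323 0.1832 0.1546] yaw 175.17 hang rel mm [-19.3  -0.3  21.5] F(n,l,z) [ 0.1 -0.3 -3.9] M [-0.11  0.1   0.03] open 0.01
```

View pics/i_scene.png

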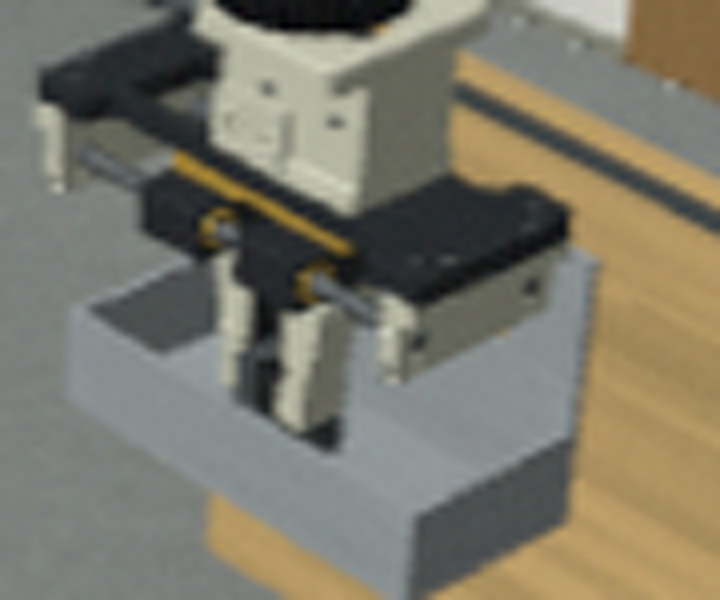

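The estimate puts the tray at entry height, aligned and 8 mm short of the heads. I'll advance 11 mm slowly and read the force.

Request:
servo_tool(
  motion=[
    {"offset": [0,-0.003,0],"roll": 0,"claw": -1},
    {"offset": [0,-0.003,0],"roll": 0,"claw": -1},
    {"offset": [0,-0.002,0],"roll": 0,"claw": -1},
    {"offset": [0,-0.002,0],"roll": 0,"claw": -1},
    {"offset": [0,-0.001,0],"roll": 0,"claw": -1},
    {"offset": [0,0,0],"roll": 0,"claw": -1},
  ],
)

```text
clock: 11.0
tool_pos: [0.4333, 0.1944, 0.1545]
orientation: [47.3, 90.0, -137.6]
force: [-0.5, -0.4, -4.0]
opening: 0.0095
```

```bash
python3 -c "
from h import *
rel()"
```

```text
t 11.0 tcp [0.4333 0.1944 0.1545] yaw 175.18 hang rel mm [-8.1 -0.4 21.4] F(n,l,z) [-0.5  0.4 -4. ] M [-0.06  0.07 -0.02] open 0.0095
```

No contact yet. I continue to nearly the board.

Request:
servo_tool(
  motion=[
    {"offset": [0,-0.002,0],"roll": 0,"claw": -1},
    {"offset": [0,-0.002,0],"roll": 0,"claw": -1},
    {"offset": [0,-0.001,0],"roll": 0,"claw": -1},
    {"offset": [0,0,0],"roll": 0,"claw": -1},
  ],
)

```text
clock: 11.5
tool_pos: [0.4337, 0.1994, 0.1545]
orientation: [37.1, 90.0, -147.8]
force: [-0.4, -0.1, -4.1]
opening: 0.0099
```

```bash
python3 -c "
from h import *
rel()"
```

```text
t 11.5 tcp [0.4337 0.1994 0.1545] yaw 175.18 hang rel mm [-3.1 -0.4 21.4] F(n,l,z) [-0.2  0.4 -4.1] M [-0.1   0.11  0.01] open 0.0099
```

Request:
servo_tool(
  motion=[
    {"offset": [0,-0.001,0],"roll": 0,"claw": -1},
    {"offset": [0,-0.001,0],"roll": 0,"claw": -1},
    {"offset": [0,0,0],"roll": 0,"claw": -1},
  ],
)

```text
clock: 11.88
tool_pos: [0.4337, 0.2004, 0.1544]
orientation: [76.9, 89.9, -107.9]
force: [1.7, -4.2, -4.7]
opening: 0.0098
```

```bash
python3 -c "
from h import *
rel()"
```

```text
t 11.88 tcp [0.4337 0.2004 0.1544] yaw 175.19 hang rel mm [-2.1 -0.3 21.3] F(n,l,z) [-4.1 -2.1 -4.7] M [-1.49 -0.42  0.25] open 0.0098
```

Request:
servo_tool(
  motion=[
    {"offset": [0,-0.001,0],"roll": 0,"claw": -1},
    {"offset": [0,0,0],"roll": 0,"claw": -1},
  ],
)

```text
clock: 12.12
tool_pos: [0.4337, 0.2004, 0.1544]
orientation: [79.3, 89.8, -105.5]
force: [3.2, -10.0, -2.4]
opening: 0.0097
```

```bash
python3 -c "
from h import *
rel()"
```

```text
t 12.12 tcp [0.4337 0.2004 0.1544] yaw 175.17 hang rel mm [-2.  -0.3 21.3] F(n,l,z) [-9.7 -4.  -2.4] M [-2.85 -0.79  0.25] open 0.0097
```

Contact with the board at rel x ≈ −2, at the expected depth, so the heads are through. I'll back off slightly and lower the tray, watching the force.

Request:
servo_tool(
  motion=[
    {"offset": [0,0.0025,0],"roll": 0,"claw": -1},
    {"offset": [0.002,0,0],"roll": 0,"claw": -1},
    {"offset": [0.002,0,0],"roll": 0,"claw": -1},
    {"offset": [0.002,0,0],"roll": 0,"claw": -1},
    {"offset": [0,0,0],"roll": 0,"claw": -1},
  ],
)

```text
clock: 12.75
tool_pos: [0.4337, 0.1999, 0.1483]
orientation: [27.4, 90.0, -157.5]
force: [0.5, -0.8, -4.2]
opening: 0.0093
```

```bash
python3 -c "
from h import *
rel()"
```

```text
t 12.75 tcp [0.4337 0.1999 0.1483] yaw 175.18 hang rel mm [-2.6 -0.3 15.2] F(n,l,z) [-0.8 -0.5 -4.2] M [-0.1   0.08 -0.01] open 0.0093
```

Request:
servo_tool(
  motion=[
    {"offset": [0.001,0,0],"roll": 0,"claw": -1},
    {"offset": [0.001,0,0],"roll": 0,"claw": -1},
    {"offset": [0.001,0,0],"roll": 0,"claw": -1},
    {"offset": [0,0,0],"roll": 0,"claw": -1},
  ],
)

```text
clock: 13.25
tool_pos: [0.4337, 0.1998, 0.1455]
orientation: [37.8, 90.0, -147.1]
force: [-0.5, -0.2, -4.0]
opening: 0.0096
```

```bash
python3 -c "
from h import *
rel()"
```

```text
t 13.25 tcp [0.4337 0.1998 0.1455] yaw 175.17 hang rel mm [-2.7 -0.4 12.4] F(n,l,z) [-0.2  0.5 -4. ] M [-0.1   0.09 -0.03] open 0.0096
```

Request:
servo_tool(
  motion=[
    {"offset": [0.001,0,0],"roll": 0,"claw": -1},
    {"offset": [0.001,0,0],"roll": 0,"claw": -1},
    {"offset": [0.001,0,0],"roll": 0,"claw": -1},
    {"offset": [0.001,0,0],"roll": 0,"claw": -1},
    {"offset": [0,0,0],"roll": 0,"claw": -1},
  ],
)

```text
clock: 13.88
tool_pos: [0.4337, 0.1998, 0.1414]
orientation: [49.7, 90.0, -135.1]
force: [-0.0, 0.1, -4.2]
opening: 0.0096
```

```bash
python3 -c "
from h import *
rel()"
```

```text
t 13.88 tcp [0.4337 0.1998 0.1414] yaw 175.18 hang rel mm [-2.7 -0.3  8.3] F(n,l,z) [ 0.1  0.  -4.2] M [-0.09  0.13 -0.01] open 0.0096
```

Request:
servo_tool(
  motion=[
    {"offset": [0.001,0,0],"roll": 0,"claw": -1},
    {"offset": [0.001,0,0],"roll": 0,"claw": -1},
    {"offset": [0.001,0,0],"roll": 0,"claw": -1},
    {"offset": [0.001,0,0],"roll": 0,"claw": -1},
    {"offset": [0,0,0],"roll": 0,"claw": -1},
  ],
)

```text
clock: 14.5
tool_pos: [0.4337, 0.1998, 0.1375]
orientation: [40.3, 90.0, -144.6]
force: [-0.7, -0.3, -4.3]
opening: 0.0095
```

```bash
python3 -c "
from h import *
rel()"
```

```text
t 14.5 tcp [0.4337 0.1998 0.1375] yaw 175.18 hang rel mm [-2.7 -0.4  4.4] F(n,l,z) [-0.4  0.7 -4.3] M [-0.05  0.1   0.04] open 0.0095
```

Request:
servo_tool(
  motion=[
    {"offset": [0.001,0,0],"roll": 0,"claw": -1},
    {"offset": [0.001,0,0],"roll": 0,"claw": -1},
    {"offset": [0.001,0,0],"roll": 0,"claw": -1},
    {"offset": [0.001,0,0],"roll": 0,"claw": -1},
    {"offset": [0,0,0],"roll": 0,"claw": -1},
  ],
)

```text
clock: 15.12
tool_pos: [0.4337, 0.1998, 0.1334]
orientation: [42.2, 90.0, -142.6]
force: [-0.0, -0.7, -4.2]
opening: 0.0101
```

```bash
python3 -c "
from h import *
rel()"
```

```text
t 15.12 tcp [0.4337 0.1998 0.1334] yaw 175.17 hang rel mm [-2.7 -0.3  0.3] F(n,l,z) [-0.7 -0.  -4.2] M [-0.03  0.11 -0.04] open 0.0101
```

Request:
servo_tool(
  motion=[
    {"offset": [0.001,0,0],"roll": 0,"claw": -1},
    {"offset": [0.001,0,0],"roll": 0,"claw": -1},
    {"offset": [0,0,0],"roll": 0,"claw": -1},
  ],
)

```text
clock: 15.5
tool_pos: [0.4341, 0.2001, 0.1323]
orientation: [-143.6, 89.9, 31.6]
force: [-2.0, -0.8, 2.7]
opening: 0.01
```

```bash
python3 -c "
from h import *
rel()"
```

```text
t 15.5 tcp [0.4341 0.2001 0.1323] yaw 175.2 hang rel mm [-2.3 -0.7 -0.8] F(n,l,z) [-0.9  1.9  2.7] M [-0.14  0.9   0.12] open 0.01
```

The load came off at the expected home height (rel z ≈ −0.8). Before releasing I'll pull back gently to confirm the heads retain the plate.

Request:
servo_tool(
  motion=[
    {"offset": [0,0.002,0],"roll": 0,"claw": -1},
    {"offset": [0,0.002,0],"roll": 0,"claw": -1},
    {"offset": [0,0,0],"roll": 0,"claw": -1},
  ],
)

```text
clock: 15.88
tool_pos: [0.4347, 0.1974, 0.1324]
orientation: [-129.3, 89.8, 45.9]
force: [0.0, 5.4, 1.7]
opening: 0.0101
```

```bash
python3 - <<'E'
from h import *
rel()
s=ctrl.snapshot('scene');x0,y0,f=325,85,7
save('j_scene',cv2.resize(s['frame'][y0:y0+80,x0:x0+110],None,fx=f,fy=f,interpolation=cv2.INTER_CUBIC))
E
```

```text
t 15.88 tcp [0.4347 0.1974 0.1324] yaw 175.21 hang rel mm [-4.9 -1.5 -0.7] F(n,l,z) [5.4 0.4 1.7] M [2.32 0.07 0.21] open 0.0101
```

View pics/j_scene.png

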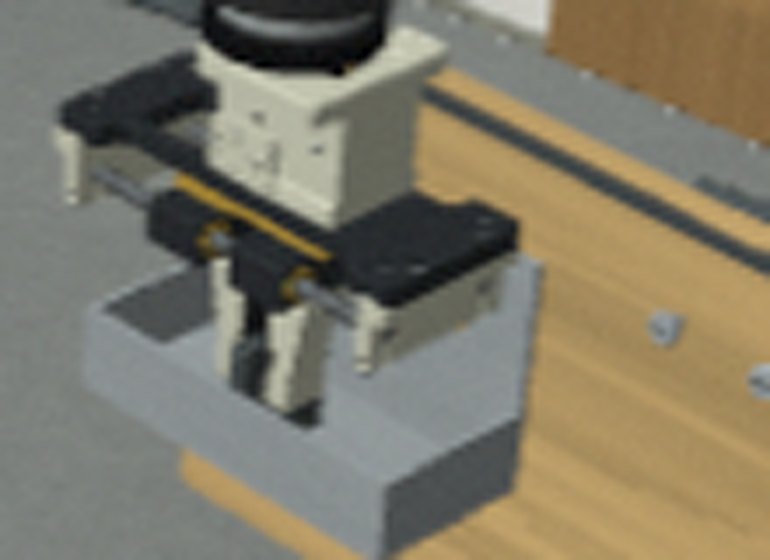

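It resisted the pull (5.4 N after the 3 mm slack), so the tray is retained. I return, release and rise.

Request:
servo_tool(
  motion=[
    {"offset": [0,-0.002,0],"roll": 0,"claw": -1},
    {"offset": [0,-0.0015,0],"roll": 0,"claw": -1},
    {"offset": [0,0,0],"roll": 0,"claw": -0.6},
    {"offset": [0,0,0],"roll": 0,"claw": -0.4},
    {"offset": [0,0,0],"roll": 0,"claw": -0.2},
    {"offset": [0,0,0],"roll": 0,"claw": 0},
    {"offset": [0,0,0],"roll": 0,"claw": 0},
    {"offset": [0,0,0],"roll": 0,"claw": 0},
  ],
)

```text
clock: 16.92
tool_pos: [0.4337, 0.1993, 0.1316]
orientation: [32.5, 90.0, -152.3]
force: [-0.4, 0.4, -0.2]
opening: 0.0437
```

```bash
python3 - <<'E'
from h import *
rel()
s=ctrl.snapshot('scene');x0,y0,f=325,85,7
save('k_scene',cv2.resize(s['frame'][y0:y0+80,x0:x0+110],None,fx=f,fy=f,interpolation=cv2.INTER_CUBIC))
E
```

```text
t 16.93 tcp [0.4337 0.1993 0.1316] yaw 175.18 hang rel mm [-3.1 -0.4 -1.5] F(n,l,z) [ 0.3  0.5 -0.2] M [ 0.02  0.13 -0.  ] open 0.0437
```

View pics/k_scene.png

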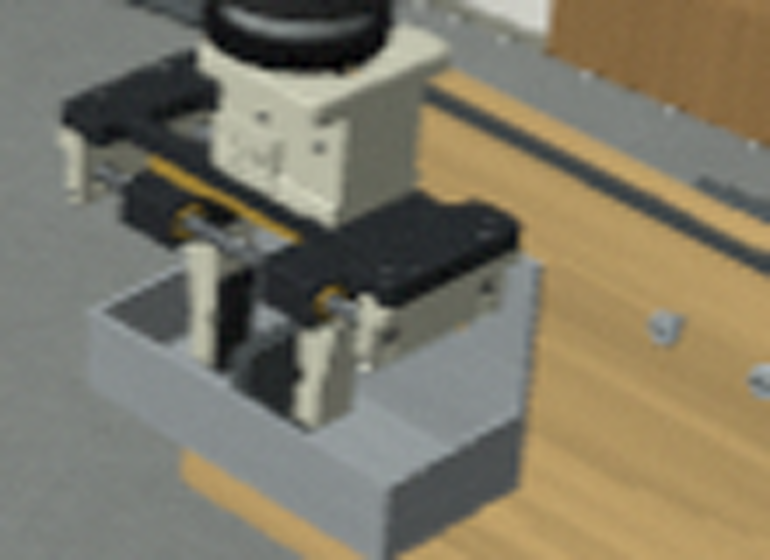

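The tray hangs level with the fingers open. Now rise and travel to the punch.

Request:
servo_tool(
  motion=[
    {"offset": [-0.008,0,0],"roll": 0,"claw": 0},
    {"offset": [-0.015,0,0],"roll": 0,"claw": 0},
    {"offset": [-0.03,0,0],"roll": 0,"claw": 0.3},
    {"offset": [-0.035,0,0],"roll": 0,"claw": 0.4},
    {"offset": [-0.03,0,0],"roll": 0,"claw": 0.4},
    {"offset": [-0.01,0.015,0],"roll": 0,"claw": 0.4},
    {"offset": [0,0.03,0],"roll": 0,"claw": 0.4},
    {"offset": [0,0.04,0],"roll": 0,"claw": 0.4},
    {"offset": [0,0.05,0],"roll": 0,"claw": 0.4},
  ],
)

```text
clock: 18.1
tool_pos: [0.4217, 0.0634, 0.2596]
orientation: [-2.2, 90.0, 173.1]
force: [1.2, 0.0, 0.7]
opening: 0.0614
```

```bash
python3 - <<'E'
from h import *
import pickle
plan(.507,-.34,.2,161.8)
S={n:ctrl.snapshot(n) for n in ['scene','top']};pickle.dump(S,open('l.pkl','wb'))
s=S['scene'];x0,y0,f=325,85,7
save('l_scene',cv2.resize(s['frame'][y0:y0+80,x0:x0+110],None,fx=f,fy=f,interpolation=cv2.INTER_CUBIC))
plan(.507,-.34,.2,161.8)
E
```

```text
t 18.1 p [0.4217 0.0634 0.2596] yaw 175.24 tilt 0.01 J [ 35.3  -5.2 -25.4  -0.  -69.8 -40. ] open 0.0614 F [1.2 0.  0.7] M [-0.02 -0.08  0.02]
roll 13.439643039310937 shift after [ 0.0596  0.3565 -0.2071] before [ 0.0596  0.3949 -0.1185]
t 18.2 p [0.4209 0.0611 0.2598] yaw 175.02 tilt 0.03 J [ 35.1  -5.3 -25.5  -0.  -69.8 -40. ] open 0.0617 F [ 0.3 -0.1  0.6] M [ 0.09  0.06 -0.01]
roll 13.216360973043663 shift after [ 0.0598  0.3541 -0.2071] before [ 0.0598  0.3921 -0.1207]
```

View pics/l_scene.png

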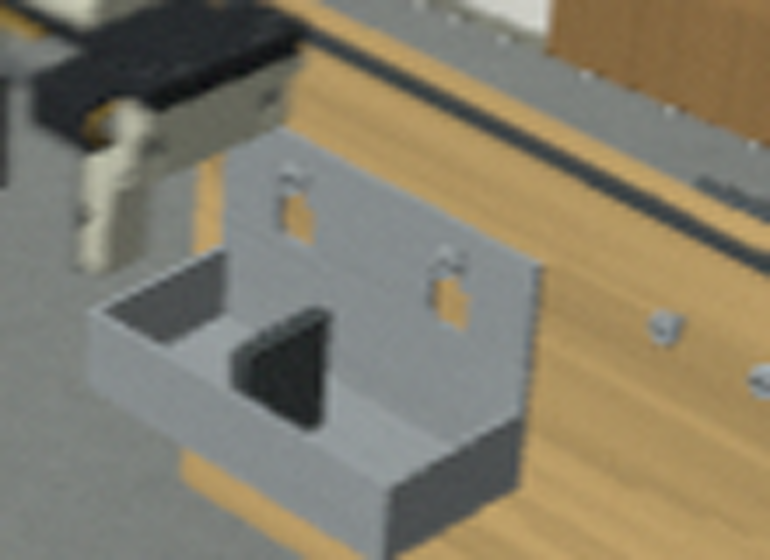

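The tray hangs home: both heads show at the tops of the slots (crop 292,180 and 448,262), with wood visible through the wide openings below. On to the punch.

Request:
servo_tool(
  motion=[
    {"offset": [0,0,0],"roll": 6.6,"claw": 0.4},
    {"offset": [0,0,0],"roll": 6.6,"claw": 0.4},
    {"offset": [0,0.024,-0.014],"roll": 0,"claw": 0.4},
    {"offset": [0,0.036,-0.021],"roll": 0,"claw": 0.4},
    {"offset": [0,0.042,-0.025],"roll": 0,"claw": 0.4},
    {"offset": [0,0.042,-0.025],"roll": 0,"claw": 0.4},
    {"offset": [0.01,0.042,-0.025],"roll": 0,"claw": 0.4},
    {"offset": [0.01,0.042,-0.025],"roll": 0,"claw": 0.4},
    {"offset": [0.01,0.042,-0.025],"roll": 0,"claw": 0.4},
    {"offset": [0.01,0.042,-0.025],"roll": 0,"claw": 0.4},
    {"offset": [0.01,0.042,-0.022],"roll": 0,"claw": 0.4},
    {"offset": [0.01,0,0],"roll": 0,"claw": 0.4},
  ],
)

```text
clock: 19.7
tool_pos: [0.5092, -0.3385, 0.1981]
orientation: [9.2, 89.9, 171.0]
force: [-0.9, 0.8, -0.7]
opening: 0.0616
```

Request:
servo_tool(
  motion=[
    {"offset": [0,0,0],"roll": 0,"claw": 0.4},
  ],
)

```text
clock: 19.82
tool_pos: [0.5087, -0.3355, 0.1984]
orientation: [-7.6, 89.8, 154.3]
force: [-0.6, 0.2, 0.7]
opening: 0.0615
```

```bash
python3 - <<'E'
from h import *
import pickle
plan(.507,-.34,.2,161.8)
s=ctrl.snapshot('wrist');pickle.dump(s,open('m.pkl','wb'))
save('m_wrist',s['frame']); 
o,p,R=st()
W=pts(s);ok=np.isfinite(W[...,2])
m=ok&(np.hypot(W[...,0]-.507,W[...,1]+.34)<.05)&(W[...,2]>.008)&(W[...,2]<.035)
print('bench',W[ok&(abs(W[...,2])<.008)][:,2].mean())
vs,us=np.where(m);print(m.sum(),us.min(),us.max(),vs.min(),vs.max())
P=W[m];print(P.mean(0),P[:,2].max())
T=P[P[:,2]>.019];print('top face',len(T),T.mean(0),cv2.minAreaRect(T[:,:2].astype(np.float32)))
E
```

```text
t 19.82 p [ 0.5087 -0.3355  0.1984] yaw 161.92 tilt 0.15 J [-15.1  15.6 -10.2  -0.  -64.4  -3. ] open 0.0615 F [-0.6  0.2  0.7] M [ 0.13  0.09 -0.03]
roll 0.12006638384752932 shift after [-0.0017  0.0047  0.0002] before [-0.0017  0.0047  0.0002]
bench 0.0010095011420483049
859 313 332 149 199
[ 0.50297569 -0.3437975   0.02181066] 0.025050295381691845
top face 777 [ 0.5026791  -0.34460012  0.02240975] ((0.5034130215644836, -0.3417859375476837), (0.05383484810590744, 0.02187112160027027), 71.24542999267578)
```

View pics/m_wrist.png

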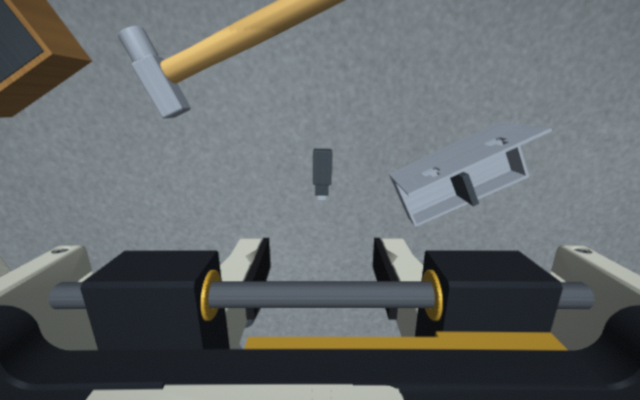

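The punch is at (322,173): square dark body from v≈149 to 186, stepped nose to v≈199. The look-alike tray at (470,180) is nearby but clear.

```bash
python3 - <<'E'
from h import *
import pickle
s=pickle.load(open('m.pkl','rb'))
save('m_crop',cv2.resize(s['frame'][140:210,280:365],None,fx=8,fy=8,interpolation=cv2.INTER_CUBIC))
a=onz(s,322.5,148.5,.022);b=onz(s,322.5,199.5,.016);print(a,b,np.linalg.norm((a-b)[:2]),np.degrees(np.arctan2(*(b-a)[[1,0]])))
W=pts(s)
g=W[150:184,313:333]; T=g[g[...,2]>.019]; 
r=cv2.minAreaRect(T[:,:2].astype(np.float32)); print(r)
plan(.502,-.35,.015,161.3)
E
```

```text
[ 0.49427387 -0.36937644  0.022     ] [ 0.51359565 -0.3097587   0.016     ] 0.06267061375133609 72.04277670532319
((0.5009241700172424, -0.3491160273551941), (0.038352686911821365, 0.02187112160027027), 71.24542999267578)
t 19.88 p [ 0.5092 -0.3353  0.1993] yaw 161.98 tilt 0.06 J [-15.   15.6 -10.1  -0.  -64.4  -3. ] open 0.0613 F [-0.2 -0.4  0.5] M [ 0.07  0.15 -0.05]
roll 0.6824822697750506 shift after [0.1843 0.0163 0.0019] before [0.1843 0.0162 0.0021]
```

View pics/m_crop.png

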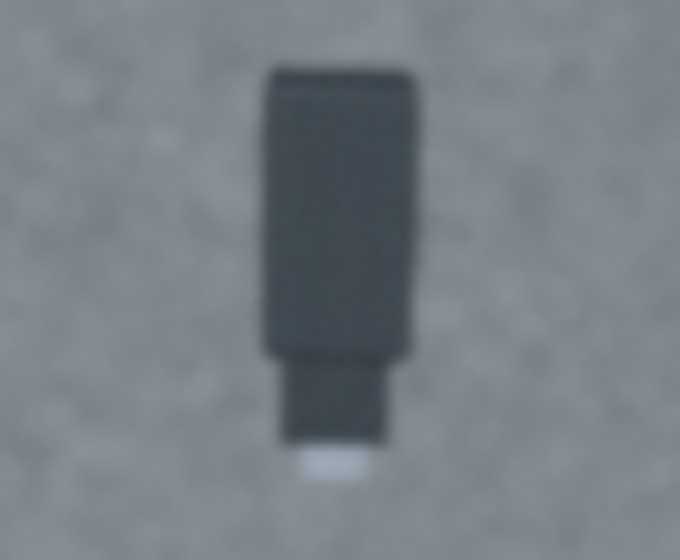

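```bash
python3 - <<'E'
from h import *
plan(.5017,-.347,.005,161.4)
E
```

```text
t 19.88 p [ 0.5092 -0.3353  0.1993] yaw 161.98 tilt 0.06 J [-15.   15.6 -10.1  -0.  -64.4  -3. ] open 0.0613 F [-0.2 -0.4  0.5] M [ 0.07  0.15 -0.05]
roll 0.5824822697750562 shift after [0.1943 0.0135 0.0031] before [0.1943 0.0135 0.0033]
```

Request:
servo_tool(
  motion=[
    {"offset": [0.02,0.008,0.001],"roll": 0.5,"claw": 0.4},
    {"offset": [0.04,0.006,0],"roll": 0,"claw": 0.2},
    {"offset": [0.04,0,0],"roll": 0,"claw": 0.2},
    {"offset": [0.04,0,0],"roll": 0,"claw": 0.2},
    {"offset": [0.02,0,0],"roll": 0,"claw": 0.2},
    {"offset": [0,0,0],"roll": 0,"claw": 0.2},
    {"offset": [0,0,0],"roll": 0,"claw": 0.2},
  ],
)

```text
clock: 20.75
tool_pos: [0.5055, -0.3486, 0.0413]
orientation: [174.0, 89.9, -24.5]
force: [-0.2, -0.0, -0.0]
opening: 0.0526
```

```bash
python3 - <<'E'
from h import *
plan(.5017,-.347,.005,161.4)
s=ctrl.snapshot('wrist');save('n_wrist',s['frame'])
E
```

```text
t 20.75 p [ 0.5055 -0.3486  0.0413] yaw 161.56 tilt 0.13 J [-16.4  24.8 -19.8   0.  -45.3  -2.1] open 0.0526 F [-0.2 -0.  -0. ] M [0.06 0.07 0.02]
roll 0.1563268196875356 shift after [ 0.0363 -0.0003  0.0042] before [ 0.0363 -0.0003  0.0042]
```

View pics/n_wrist.png

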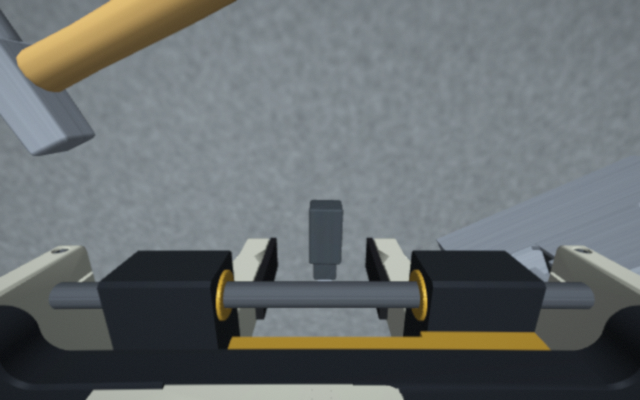

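The punch (u≈325) sits slightly right of the pad centre (u≈321). The look-alike tray is close on the right, so I'll check its clearance from the gripper body before going lower.

```bash
python3 - <<'E'
from h import *
import pickle
s=pickle.load(open('m.pkl','rb'));S=pickle.load(open('a.pkl','rb'))
o,p,R=st()
for nm,q in [('wrist',s),('top',S['top']),('scene',S['scene'])]:
    W=pts(q);ok=np.isfinite(W[...,2])&(np.hypot(W[...,0]-.36,W[...,1]+.289)<.11)&(W[...,2]>.01)&(W[...,2]<.12)
    P=W[ok]; L=(P-p)@R; 
    for lo in (.02,.05,.06,.07):
        k=P[:,2]>lo; 
        if k.sum()>3: print(nm,lo,k.sum(),'zmax',np.percentile(P[k,2],99).round(3),'tool z min..max',np.percentile(L[k,2],[1,99]).round(3),'tool y',np.percentile(L[k,1],[1,99]).round(3),'near: ',L[k][np.argsort(L[k,2])[:5]].mean(0).round(3))
E
```

```text
wrist 0.02 5123 zmax 0.086 tool z min..max [0.087 0.231] tool y [-0.062  0.051] near:  [-0.024 -0.011  0.086]
wrist 0.05 2209 zmax 0.086 tool z min..max [0.087 0.207] tool y [-0.011  0.051] near:  [-0.033 -0.011  0.086]
wrist 0.06 1827 zmax 0.086 tool z min..max [0.087 0.207] tool y [-0.011  0.051] near:  [-0.033 -0.011  0.086]
wrist 0.07 1354 zmax 0.086 tool z min..max [0.087 0.207] tool y [-0.011  0.051] near:  [-0.035 -0.011  0.086]
top 0.02 478 zmax 0.086 tool z min..max [0.09  0.231] tool y [-0.065  0.048] near:  [-0.018 -0.013  0.089]
top 0.05 178 zmax 0.088 tool z min..max [0.089 0.207] tool y [-0.013  0.049] near:  [-0.031 -0.013  0.089]
top 0.06 153 zmax 0.088 tool z min..max [0.089 0.206] tool y [-0.013  0.048] near:  [-0.034 -0.013  0.089]
top 0.07 118 zmax 0.088 tool z min..max [0.089 0.206] tool y [-0.013  0.049] near:  [-0.038 -0.012  0.09 ]
scene 0.02 911 zmax 0.085 tool z min..max [0.083 0.229] tool y [-0.065  0.048] near:  [-0.008 -0.014  0.082]
scene 0.05 348 zmax 0.085 tool z min..max [0.083 0.204] tool y [-0.016  0.048] near:  [-0.022 -0.014  0.083]
scene 0.06 274 zmax 0.086 tool z min..max [0.083 0.204] tool y [-0.015  0.048] near:  [-0.025 -0.013  0.083]
scene 0.07 179 zmax 0.086 tool z min..max [0.084 0.203] tool y [-0.015  0.048] near:  [-0.035 -0.014  0.084]
```

The look-alike tray's plate corner (z up to 0.086, 87 mm along the jaw direction) would sit under the gripper body on this approach. Instead I'll turn the tool 90°, grip the punch lengthwise, move it about 35 mm clear, and regrip it there.

Request:
servo_tool(
  motion=[
    {"offset": [-0.01,-0.0085,0.0022],"roll": 0,"claw": 0.6},
    {"offset": [0,0,0],"roll": -10,"claw": 1},
    {"offset": [0,0,0],"roll": -10,"claw": 1},
    {"offset": [0,0,0],"roll": -10,"claw": 1},
    {"offset": [0,0,0],"roll": -10,"claw": 1},
    {"offset": [0,0,0],"roll": -10,"claw": 1},
    {"offset": [0,0,0],"roll": -10,"claw": 1},
    {"offset": [0,0,0],"roll": -10,"claw": 1},
    {"offset": [0,0,0],"roll": -10,"claw": 1},
    {"offset": [0,0,0],"roll": -10,"claw": 1},
    {"offset": [0,0,0],"roll": 0,"claw": 1},
  ],
)

```text
clock: 22.18
tool_pos: [0.5056, -0.3399, 0.051]
orientation: [90.4, 89.9, -18.2]
force: [0.4, 0.5, -0.4]
opening: 0.0872
```

```bash
python3 - <<'E'
from h import *
plan(.5034,-.34,.006,-108.4)
s=ctrl.snapshot('wrist');save('o_wrist',s['frame'])
W=pts(s);o,p,R=st();ok=np.isfinite(W[...,2]);L=(W-p)@R
k=ok&(W[...,2]>.055)&(W[...,2]<.13)&(abs(L[...,1])<.05)&(abs(L[...,2])<.11)
v,u=np.where(k); print(k.sum(), W[k][:5])
E
```

```text
t 22.18 p [ 0.5056 -0.3399  0.051 ] yaw -108.57 tilt 0.11 J [-15.6  23.8 -20.    0.  -46.2  87. ] open 0.0872 F [ 0.4  0.5 -0.4] M [-0.1   0.15  0.02]
roll -0.1741095795982801 shift after [ 0.045  -0.0021  0.0008] before [ 0.045  -0.0021  0.0008]
10867 [[ 0.53405459 -0.28752931  0.05781348]
 [ 0.53371796 -0.2878204   0.05734471]
 [ 0.53381817 -0.28879204  0.05818886]
 [ 0.53325964 -0.28874673  0.05705933]
 [ 0.53327996 -0.2895901   0.05766079]]
```

View pics/o_wrist.png

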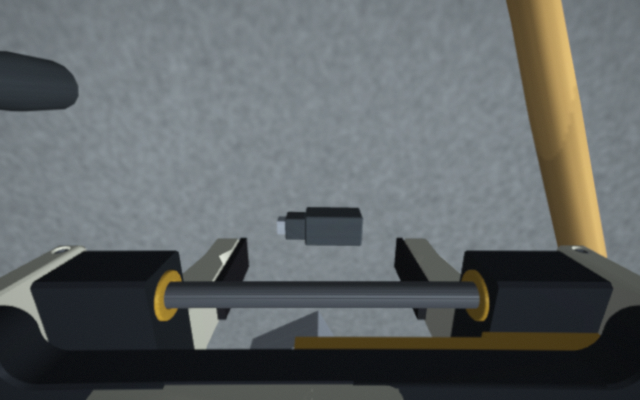

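The punch (u 277–363) is centred between the open jaws and the sides are clear. Down and grip.

Request:
servo_tool(
  motion=[
    {"offset": [0.015,-0.001,0],"roll": 0,"claw": 1},
    {"offset": [0.018,0,0],"roll": 0,"claw": 1},
    {"offset": [0.011,0,0],"roll": 0,"claw": 1},
    {"offset": [0,0,0],"roll": 0,"claw": 0.2},
    {"offset": [0,0,0],"roll": 0,"claw": 0.2},
    {"offset": [0,0,0],"roll": 0,"claw": 0.2},
    {"offset": [0,0,0],"roll": 0,"claw": 0.2},
    {"offset": [0,0,0],"roll": 0,"claw": 0.2},
  ],
)

```text
clock: 23.22
tool_pos: [0.5044, -0.3399, 0.0061]
orientation: [89.9, 89.9, -18.7]
force: [-0.1, 0.3, 2.6]
opening: 0.0592
```

```bash
python3 - <<'E'
from h import *
plan(.5034,-.34,.006,-108.4)
E
```

```text
t 23.23 p [ 0.5044 -0.3399  0.0061] yaw -108.52 tilt 0.06 J [-15.6  27.  -22.1   0.  -40.8  87.1] open 0.0592 F [-0.1  0.3  2.6] M [0.27 0.21 0.02]
roll -0.11970475240281075 shift after [ 0.0001 -0.0009  0.0004] before [ 0.0001 -0.0009  0.0004]
```

Request:
servo_tool(
  motion=[
    {"offset": [-0.006,0,0],"roll": 0,"claw": 0.1},
    {"offset": [0,0.01,0],"roll": 0,"claw": 0.1},
    {"offset": [0,0.014,0],"roll": 0,"claw": 0.1},
    {"offset": [0,0.012,0],"roll": 0,"claw": 0.1},
    {"offset": [0,0,0],"roll": 0,"claw": 0.1},
    {"offset": [0.003,0,0],"roll": 0,"claw": 0.1},
    {"offset": [0.003,0,0],"roll": 0,"claw": 0.1},
    {"offset": [0,0,0],"roll": 0,"claw": 0.1},
    {"offset": [0,0,0],"roll": 0,"claw": 0.6},
    {"offset": [0,0,0],"roll": 0,"claw": 1},
    {"offset": [0,0,0],"roll": 0,"claw": 1},
    {"offset": [-0.01,0,0],"roll": 0,"claw": 1},
  ],
)

```text
clock: 24.72
tool_pos: [0.5375, -0.351, 0.0151]
orientation: [-90.9, 89.9, 160.6]
force: [-0.2, -0.3, 0.6]
opening: 0.0868
```

Request:
servo_tool(
  motion=[
    {"offset": [-0.02,0,0],"roll": 0,"claw": 1},
    {"offset": [-0.03,0,0],"roll": 0,"claw": 1},
    {"offset": [-0.02,0,0],"roll": 0,"claw": 1},
    {"offset": [0,0,0],"roll": 10,"claw": 0.6},
    {"offset": [0,0,0],"roll": 10,"claw": 0.3},
    {"offset": [0,0,0],"roll": 10,"claw": 0.3},
    {"offset": [0,0,0],"roll": 10,"claw": 0.3},
    {"offset": [0,0,0],"roll": 10,"claw": 0.3},
    {"offset": [0,0,0],"roll": 10,"claw": 0.3},
    {"offset": [0,0,0],"roll": 10,"claw": 0.3},
    {"offset": [0,0,0],"roll": 10,"claw": 0.3},
    {"offset": [0,0.008,0],"roll": 10,"claw": 0.3},
  ],
)

```text
clock: 26.22
tool_pos: [0.5372, -0.359, 0.0864]
orientation: [-179.9, 90.0, -18.7]
force: [-0.3, -1.2, -0.4]
opening: 0.0571
```

```bash
python3 - <<'E'
from h import *
plan(.5366,-.351,.005,161.5)
s=ctrl.snapshot('wrist');save('p_wrist',s['frame'])
plan(.5366,-.351,.005,161.5)
W=pts(s);ok=np.isfinite(W[...,2])
m=ok&(np.hypot(W[...,0]-.537,W[...,1]+.352)<.05)&(W[...,2]>.019)&(W[...,2]<.035)
T=W[m];print(len(T),T.mean(0),cv2.minAreaRect(T[:,:2].astype(np.float32)))
E
```

```text
t 26.23 p [ 0.5372 -0.359   0.0864] yaw 161.18 tilt 0.04 J [-16.5  24.4 -13.    0.  -52.5  -2.3] open 0.0571 F [-0.3 -1.2 -0.4] M [-0.05  0.06  0.  ]
roll -0.3162940845309379 shift after [ 0.0814 -0.0074  0.0032] before [ 0.0814 -0.0073  0.0032]
t 26.27 p [ 0.537  -0.3599  0.0864] yaw 160.69 tilt 0.04 J [-16.6  24.5 -13.    0.  -52.5  -2.8] open 0.0572 F [ 0.1 -1.2 -0.2] M [-0.11 -0.01  0.03]
roll -0.8122388223447672 shift after [ 0.0814 -0.0083  0.0033] before [ 0.0814 -0.0083  0.0034]
1520 [ 0.53526815 -0.35861198  0.0223605 ] ((0.5364165306091309, -0.3551451861858368), (0.05340103805065155, 0.022007491439580917), 70.45335388183594)
```

View pics/p_wrist.png

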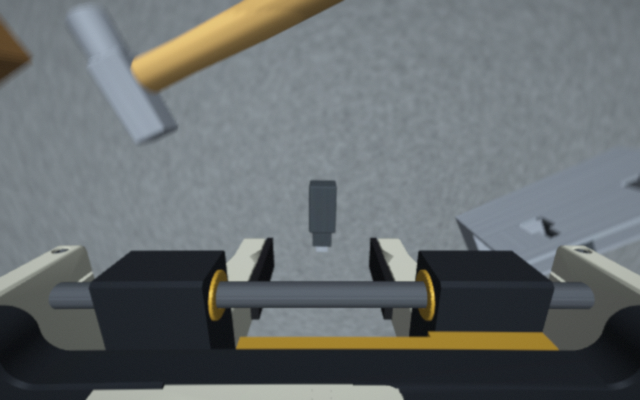

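The punch is at u≈322, centred, with the look-alike tray now clear. Down and grip the body.

Request:
servo_tool(
  motion=[
    {"offset": [0.025,0,0],"roll": 0,"claw": 0.3},
    {"offset": [0.03,0,0],"roll": 0,"claw": 0.3},
    {"offset": [0.016,0,0],"roll": 0,"claw": 0.3},
    {"offset": [0.01,0,0],"roll": 0,"claw": 0.3},
    {"offset": [0,0,0],"roll": 0,"claw": -0.3},
    {"offset": [0,0,0],"roll": 0,"claw": -1},
    {"offset": [0,0,0],"roll": 0,"claw": -1},
    {"offset": [0,0,0],"roll": 0,"claw": -1},
    {"offset": [0,0,0],"roll": 0,"claw": -1},
    {"offset": [0,0,0],"roll": 0,"claw": -1},
  ],
)

```text
clock: 27.52
tool_pos: [0.5371, -0.3592, 0.0051]
orientation: [165.0, 90.0, -33.5]
force: [-1.5, 1.3, 5.6]
opening: 0.0214
```

```bash
python3 - <<'E'
from h import *
plan(.5366,-.351,.005,161.5)
s=ctrl.snapshot('wrist');save('q_wrist',s['frame'])
E
```

```text
t 27.52 p [ 0.5371 -0.3592  0.0051] yaw 161.49 tilt 0.03 J [-16.5  29.8 -16.9   0.  -43.2  -2. ] open 0.0214 F [-1.5  1.3  5.6] M [ 0.53  0.57 -0.01]
roll -0.01045551168226666 shift after [ 0.0001 -0.0076  0.0031] before [ 0.0001 -0.0076  0.0031]
```

View pics/q_wrist.png

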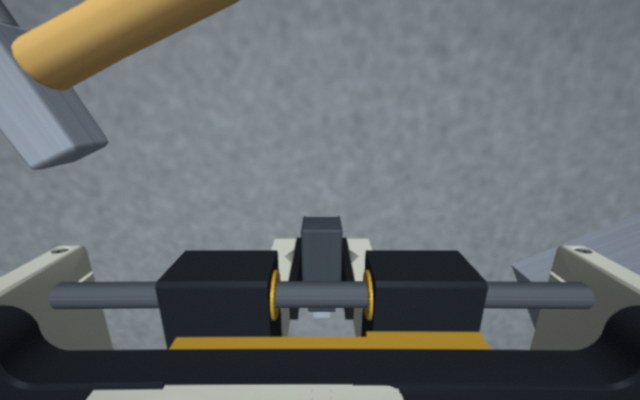

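Gripped at 21.4 mm. Next: lift, turn 13.7° and carry to above the tray's world +x compartment.

Request:
servo_tool(
  motion=[
    {"offset": [-0.015,0,0],"roll": 0,"claw": -1},
    {"offset": [-0.03,0,0],"roll": 0,"claw": -1},
    {"offset": [-0.04,0,0],"roll": 0,"claw": -1},
    {"offset": [-0.045,0,0],"roll": -3,"claw": -1},
    {"offset": [-0.045,0,0],"roll": -5,"claw": -1},
    {"offset": [-0.04,0,0],"roll": -5,"claw": -1},
    {"offset": [-0.02,0,0],"roll": -0.7,"claw": -1},
    {"offset": [0,0,0],"roll": 0,"claw": -1},
  ],
)

```text
clock: 28.58
tool_pos: [0.5376, -0.3594, 0.2419]
orientation: [166.7, 89.8, -18.1]
force: [0.0, -0.3, -2.2]
opening: 0.0218
```

```bash
python3 - <<'E'
from h import *
plan(.4795,.2027,.24,175.18)
E
```

```text
t 28.57 p [ 0.5376 -0.3594  0.2419] yaw 175.17 tilt 0.22 J [-16.5  17.3  -2.1   0.  -70.5  11.7] open 0.0218 F [ 0.  -0.3 -2.2] M [ 0.02  0.07 -0.  ]
roll -0.009120207133520353 shift after [ 0.001  -0.5552  0.1051] before [ 0.001  -0.5552  0.1052]
```

Request:
servo_tool(
  motion=[
    {"offset": [0,-0.02,0.005],"roll": 0,"claw": -1},
    {"offset": [0,-0.035,0.009],"roll": 0,"claw": -1},
    {"offset": [0,-0.045,0.009],"roll": 0,"claw": -1},
    {"offset": [0,-0.045,0.009],"roll": 0,"claw": -1},
    {"offset": [0,-0.045,0.01],"roll": 0,"claw": -1},
    {"offset": [0,-0.045,0.01],"roll": 0,"claw": -1},
    {"offset": [0,-0.045,0.01],"roll": 0,"claw": -1},
    {"offset": [0,-0.045,0.01],"roll": 0,"claw": -1},
    {"offset": [0,-0.045,0.009],"roll": 0,"claw": -1},
    {"offset": [0,-0.045,0.009],"roll": 0,"claw": -1},
    {"offset": [0,-0.045,0.009],"roll": 0,"claw": -1},
    {"offset": [0,-0.03,0.006],"roll": 0,"claw": -1},
  ],
)

```text
clock: 30.08
tool_pos: [0.4718, 0.1397, 0.2382]
orientation: [27.3, 89.9, -157.5]
force: [0.8, -2.0, -1.4]
opening: 0.0219
```

Request:
servo_tool(
  motion=[
    {"offset": [0,0,0],"roll": 0,"claw": -1},
    {"offset": [0,0,0],"roll": 0,"claw": -1},
  ],
)

```text
clock: 30.32
tool_pos: [0.4725, 0.1378, 0.2386]
orientation: [34.8, 89.9, -150.0]
force: [-0.5, -0.2, -2.1]
opening: 0.0218
```

```bash
python3 - <<'E'
from h import *
import pickle
plan(.4795,.2027,.24,175.18)
s=ctrl.snapshot('wrist');save('r_wrist',s['frame']);pickle.dump(s,open('r.pkl','wb'))
s=ctrl.snapshot('scene');x0,y0,f=325,65,6
save('r_scene',cv2.resize(s['frame'][y0:y0+100,x0:x0+120],None,fx=f,fy=f,interpolation=cv2.INTER_CUBIC))
plan(.4795,.2027,.24,175.18)
E
```

```text
t 30.32 p [0.4725 0.1378 0.2386] yaw 175.21 tilt 0.11 J [ 39.2   2.7 -20.6  -0.  -66.9 -44. ] open 0.0218 F [-0.5 -0.2 -2.1] M [-0.01  0.05 -0.01]
roll 0.03393818710239316 shift after [-0.0015 -0.0653 -0.0015] before [-0.0015 -0.0653 -0.0016]
t 30.43 p [0.4731 0.1373 0.239 ] yaw 175.14 tilt 0.06 J [ 39.1   2.7 -20.5  -0.  -66.9 -44. ] open 0.022 F [-0.2 -0.  -1.5] M [0.01 0.12 0.03]
roll -0.03748332452340719 shift after [-0.001  -0.0657 -0.0009] before [-0.001  -0.0657 -0.0009]
```

View pics/r_wrist.png

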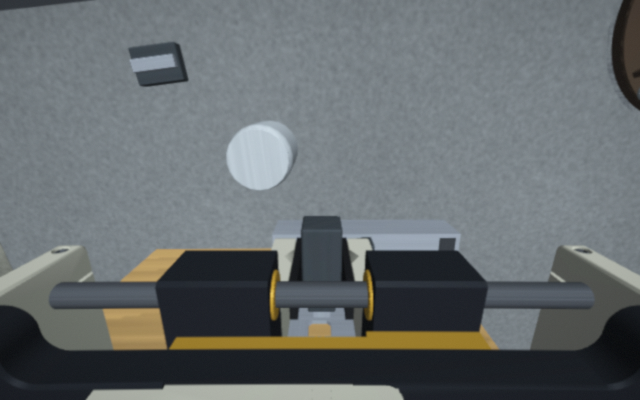

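View pics/r_scene.png

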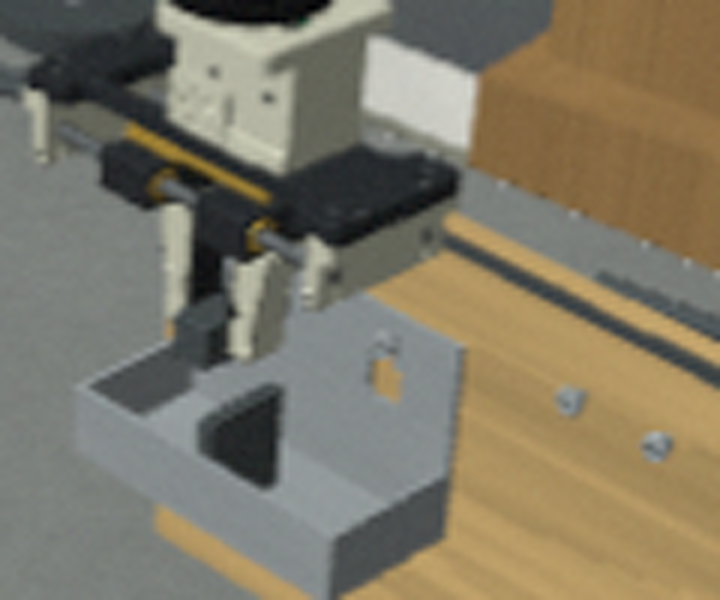

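The punch is held over the hung tray. I'll check the compartment position from the lip's ends in the wrist view.

```bash
python3 - <<'E'
from h import *
import pickle
s=pickle.load(open('r.pkl','rb'))
save('r_crop',cv2.resize(s['frame'][205:265,255:480],None,fx=3.5,fy=5,interpolation=cv2.INTER_CUBIC))
o,p,R=st()
for u,v in [(273,235),(459.5,235),(321,225)]:
    w=onz(s,u,v,.1407);print(w.round(4),((w-p)@R).round(4))
E
```

```text
[0.5197 0.1681 0.1407] [ 0.0983 -0.0347 -0.0439]
[0.3428 0.183  0.1407] [ 0.0984 -0.0346  0.1335]
[0.4733 0.1617 0.1407] [ 0.0983 -0.0244  0.0018]
```

View pics/r_crop.png

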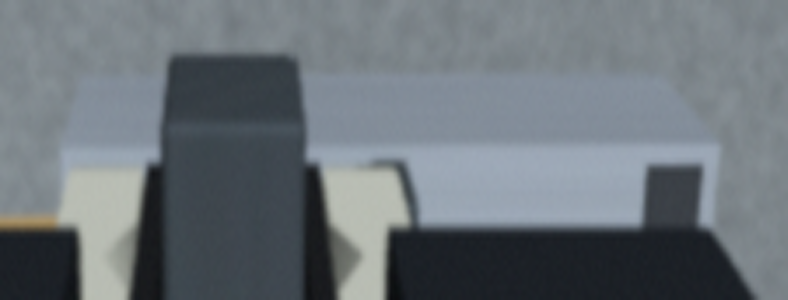

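The wrist view puts the tray centre +45 mm along the jaw axis and the lip 35 mm ahead. Both agree with the robot-based figures within 1 mm. I move over and lower.

Request:
servo_tool(
  motion=[
    {"offset": [0,-0.012,-0.001],"roll": 0,"claw": -1},
    {"offset": [0,-0.02,0],"roll": 0,"claw": -1},
    {"offset": [0,-0.02,0],"roll": 0,"claw": -1},
    {"offset": [0,-0.013,0],"roll": 0,"claw": -1},
    {"offset": [0,0,0],"roll": 0,"claw": -1},
    {"offset": [0,0,0],"roll": 0,"claw": -1},
  ],
)

```text
clock: 31.18
tool_pos: [0.4798, 0.2027, 0.2394]
orientation: [48.2, 90.0, -136.6]
force: [0.1, -0.2, -2.6]
opening: 0.0216
```

```bash
python3 - <<'E'
from h import *
plan(.4795,.2027,.114,175.18)
E
```

```text
t 31.18 p [0.4798 0.2027 0.2394] yaw 175.2 tilt 0.03 J [ 44.5   5.5 -17.4  -0.  -67.2 -49.3] open 0.0216 F [ 0.1 -0.2 -2.6] M [-0.03  0.1   0.02]
roll 0.022582183487457996 shift after [ 0.1254 -0.      0.0003] before [ 0.1254 -0.      0.0003]
```

Request:
servo_tool(
  motion=[
    {"offset": [0.015,0,0],"roll": 0,"claw": -1},
    {"offset": [0.02,0,0],"roll": 0,"claw": -1},
    {"offset": [0.02,0,0],"roll": 0,"claw": -1},
    {"offset": [0.02,0,0],"roll": 0,"claw": -1},
    {"offset": [0.01,0,0],"roll": 0,"claw": -1},
    {"offset": [0,0,0],"roll": 0,"claw": -1},
  ],
)

```text
clock: 31.92
tool_pos: [0.4796, 0.2021, 0.1538]
orientation: [48.1, 89.9, -136.8]
force: [-0.3, -0.7, -0.8]
opening: 0.0219
```

```bash
python3 - <<'E'
from h import *
plan(.4795,.2027,.114,175.18)
s=ctrl.snapshot('scene');x0,y0,f=325,65,6
save('s_scene',cv2.resize(s['frame'][y0:y0+100,x0:x0+120],None,fx=f,fy=f,interpolation=cv2.INTER_CUBIC))
E
```

```text
t 31.93 p [0.4796 0.2021 0.1538] yaw 175.16 tilt 0.1 J [ 44.5   9.6 -24.5  -0.  -56.  -49.3] open 0.0219 F [-0.3 -0.7 -0.8] M [0.05 0.08 0.01]
roll -0.022800858997896967 shift after [ 0.0398 -0.0007  0.0001] before [ 0.0398 -0.0007  0.0001]
```

View pics/s_scene.png

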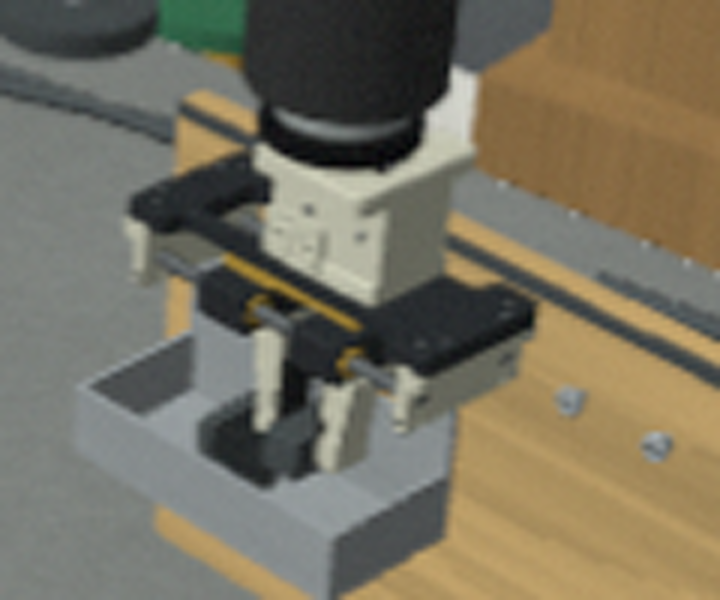

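The punch is lined up over the right-hand compartment, clear of the fin and lip. Lower.

Request:
servo_tool(
  motion=[
    {"offset": [0.008,0,0],"roll": 0,"claw": -1},
    {"offset": [0.01,0,0],"roll": 0,"claw": -1},
    {"offset": [0.01,0,0],"roll": 0,"claw": -1},
    {"offset": [0.006,0,0],"roll": 0,"claw": -1},
    {"offset": [0.003,0,0],"roll": 0,"claw": -1},
    {"offset": [0,0,0],"roll": 0,"claw": -1},
  ],
)

```text
clock: 32.72
tool_pos: [0.48, 0.2027, 0.1174]
orientation: [62.6, 90.0, -122.2]
force: [0.9, 0.1, -2.3]
opening: 0.0219
```

```bash
python3 - <<'E'
from h import *
plan(.4795,.2027,.114,175.18)
E
```

```text
t 32.73 p [0.48   0.2027 0.1174] yaw 175.18 tilt 0.01 J [ 44.5  11.9 -27.1   0.  -51.  -49.3] open 0.0219 F [ 0.9  0.1 -2.3] M [-0.02  0.11 -0.01]
roll 0.00037362440934884944 shift after [ 0.0034 -0.      0.0005] before [ 0.0034 -0.      0.0005]
```

Request:
servo_tool(
  motion=[
    {"offset": [0.003,0,0],"roll": 0,"claw": -1},
    {"offset": [0.002,0,0],"roll": 0,"claw": -1},
    {"offset": [0,0,0],"roll": 0,"claw": -1},
  ],
)

```text
clock: 33.1
tool_pos: [0.4799, 0.2026, 0.1124]
orientation: [50.4, 90.0, -134.4]
force: [0.5, -0.7, -1.2]
opening: 0.022
```

```bash
python3 - <<'E'
from h import *
plan(.4795,.2027,.114,175.18)
E
```

```text
t 33.1 p [0.4799 0.2026 0.1124] yaw 175.18 tilt 0.01 J [ 44.5  12.3 -27.4   0.  -50.3 -49.3] open 0.022 F [ 0.5 -0.7 -1.2] M [ 0.    0.08 -0.01]
roll -0.00045610898072823147 shift after [-0.0016 -0.0001  0.0004] before [-0.0016 -0.0001  0.0004]
```

The punch is about 2–3 mm above the floor. I release by opening to only about 30 mm, then rise.

Request:
servo_tool(
  motion=[
    {"offset": [0,0,0],"roll": 0,"claw": -0.42},
    {"offset": [0,0,0],"roll": 0,"claw": -0.34},
    {"offset": [0,0,0],"roll": 0,"claw": -0.34},
    {"offset": [0,0,0],"roll": 0,"claw": -0.34},
    {"offset": [-0.005,0,0],"roll": 0,"claw": -0.34},
    {"offset": [-0.01,0,0],"roll": 0,"claw": -0.34},
    {"offset": [-0.02,0,0],"roll": 0,"claw": -0.34},
    {"offset": [-0.03,0,0],"roll": 0,"claw": -0.34},
    {"offset": [-0.035,0,0],"roll": 0,"claw": -0.34},
    {"offset": [-0.035,0,0],"roll": 0,"claw": -0.34},
  ],
)

```text
clock: 34.35
tool_pos: [0.4799, 0.2025, 0.2496]
orientation: [-141.0, 90.0, 34.2]
force: [1.2, 0.2, 0.9]
opening: 0.029
```

```bash
python3 - <<'E'
from h import *
plan(.4795,.2027,.114,175.18)
E
```

```text
t 34.35 p [0.4799 0.2025 0.2496] yaw 175.18 tilt 0.04 J [ 44.5   5.  -16.5   0.  -68.4 -49.3] open 0.029 F [1.2 0.2 0.9] M [ 0.06  0.04 -0.02]
roll 0.003098841551491205 shift after [ 1.356e-01 -1.000e-04  5.000e-04] before [ 1.356e-01 -1.000e-04  5.000e-04]
```

Request:
servo_tool(
  motion=[
    {"offset": [-0.02,0.02,0],"roll": 0,"claw": -0.34},
    {"offset": [0,0.035,0],"roll": 0,"claw": -0.34},
    {"offset": [0,0.04,0],"roll": 0,"claw": -0.34},
    {"offset": [0,0.04,0],"roll": 0,"claw": -0.34},
    {"offset": [0,0.03,0],"roll": 0,"claw": -0.34},
    {"offset": [0,0,0],"roll": 0,"claw": -0.34},
    {"offset": [0,0,0],"roll": 0,"claw": -0.34},
  ],
)

```text
clock: 35.22
tool_pos: [0.4663, 0.0384, 0.2681]
orientation: [-145.2, 89.9, 30.0]
force: [0.5, 0.5, -0.2]
opening: 0.0288
```

```bash
python3 - <<'E'
from h import *
import pickle
plan(.4795,.2027,.114,175.18)
S={n:ctrl.snapshot(n) for n in ['scene','top']};pickle.dump(S,open('t.pkl','wb'))
s=S['scene'];x0,y0,f=325,65,6
save('t_scene',cv2.resize(s['frame'][y0:y0+100,x0:x0+120],None,fx=f,fy=f,interpolation=cv2.INTER_CUBIC))
save('t_full',s['frame'])
W=pts(s)
save('t_top',S['top']['frame'])
E
```

```text
t 35.23 p [0.4663 0.0384 0.2681] yaw 175.15 tilt 0.06 J [ 28.9  -1.  -20.5  -0.  -70.5 -33.8] open 0.0288 F [ 0.5  0.5 -0.2] M [0.01 0.05 0.04]
roll -0.030619487208468854 shift after [ 0.1542 -0.1648  0.0007] before [ 0.1542 -0.1648  0.0008]
```

View pics/t_scene.png

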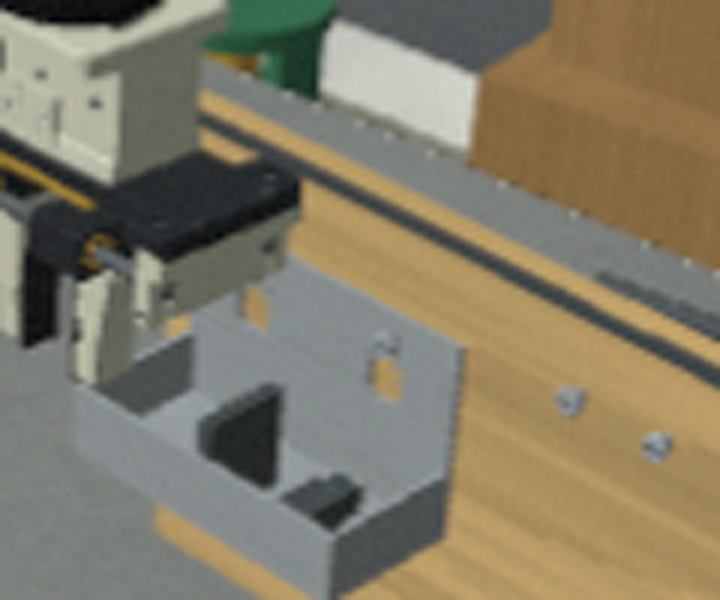

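View pics/t_full.png

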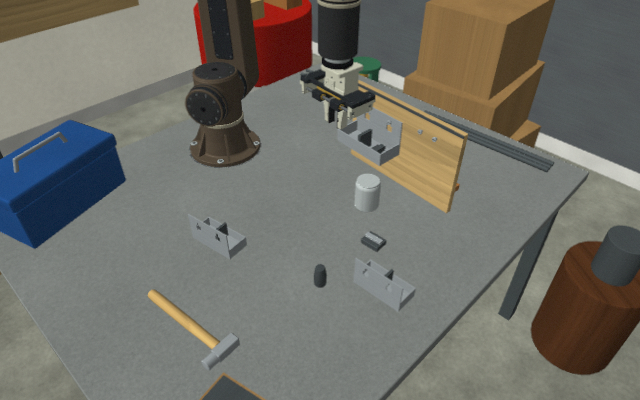

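The punch lies in the tray's right-hand compartment (crop 325,498). The tray still hangs with the visible head at the top of its slot (crop 383,345), and the bystanders are where they were. The gripper is clear, so I hand in.

```bash
python3 - <<'E'
from h import *
import pickle
a=pickle.load(open('a.pkl','rb'))['scene']['frame'].astype(int);b=pickle.load(open('t.pkl','rb'))['scene']['frame'].astype(int)
for n,(u,v) in dict(drift=(320,275),die=(373,240),tin=(367,192),hammer=(200,330),t2=(217,233),t3=(385,282)).items():
    print(n,np.abs(a-b)[v-18:v+18,u-22:u+22].mean().round(1))
print(ctrl.close_job())
E
```

```text
drift 1.7
die 1.7
tin 1.8
hammer 1.7
t2 1.7
t3 1.6
the job is handed in; nothing more can be done
None
```

The tray is hanging home on the wide screws with the punch lying in its right-hand compartment, and I handed the job in at about 35 s of the 64 s. The hand-in gave no verdict.

- **Hanging:** I gripped the largest tray by its fin and measured the left screw pair at 90 mm spacing. The heads went through the wide openings without contact. The load came off at the expected home height, and a gentle pull was held after about 3 mm of slack before I let go. With the gripper away, the picture showed both heads at the tops of their slots and the tray level.
- **Punch:** The gripper body would have hit a look-alike tray on the direct approach. I first gripped the punch lengthwise, moved it about 35 mm clear, regripped it on its body and set it in the tray.
- **Last checks:**
  - The final picture showed the punch inside the tray. In that view the gripper hides the left screw head, so only the right one could be rechecked.
  - The gripper is empty and clear of everything.
  - The drift, die, tin, hammer and both look-alike trays showed no change between the first and last pictures.
- **What disagreed:** The scene camera was off by about 2.7 mm. I corrected it against the held tray and the top camera before hanging.

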